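Load the sample carousel by cap colour

ROBOT

A 6-joint arm with a two-finger parallel gripper is mounted at the origin on a cart in front of the work surface, level with it; the furniture and walls round the work are solid. World frame = base frame: x ahead of the robot, y to its left, z up, the work surface at z = 0. Lengths are in mm, angles in degrees, forces in N, time in s.
With the tool pointing down it reaches from about 350 to 850 mm from the base axis. Payload 8.1 kg.
Tool frame: the origin (TCP) lies at the very end of the fingers, on their centre line; the grasp point (between the pads) lies 19 mm behind it; z points along the fingers, y is the direction in which the jaws open and shut (so a half turn about z gives the same grasp; the last joint's range is limited). The gripper opens to 85 mm and grips with 20 to 120 N. Pads are 22 mm wide; open, the fingers measure 114 mm over their backs; the gripper's body (76 mm by 85 mm) begins 54 mm behind the grasp point. The pads swing forward as they close: fully open they stand 13 mm farther back than shut.
Start: joints at [66.669, 7.471, 85.268, -0, 87.261, -4.893], TCP at [189.743, 569.212, 231.292] pointing down, gripper open.
Joint ranges: [-169.43, 169.43], [-51.17, 129.36], [1.28, 143.12], [-76.62, 256.62], [0, 156.53], [-152.29, 152.29]. Speed limits (degrees/s): [136.94, 136.94, 159.86, 180, 180, 180].

INTERFACE

Orientations are given as [roll, pitch, yaw] about the fixed x, y, z axes, in that order (R = Rz(yaw) Ry(pitch) Rx(roll)).
In Python, from bench import sensors, viewer, job gives the robot as it stands.
- The arm moves only by the shell command python3 -m pendant 'ROWS' [FORCE]. ROWS is JSON, one flat list of numbers, 5 for each row, row after row: the shift along the world's x, y, z in mm, then the turn about the world's z in rad, then the finger opening in mm, from 0 to 85.4. In form: [x, y, z, twist, hand, x, y, z, twist, hand, ...]. A call has 1 to 12 rows; each row shifts and turns the pose as measured when the row begins; what a row does not reach is not made up. A row lasts 1/12 s, in which the tool goes at most 41.7 mm and 7.16 degrees, less where a joint would pass 70% of its speed; a pose out of reach is approached as far as the arm can. A call with a gripper value outside its range is refused whole. The fingers move at their own pace and stop on an object; FORCE is the grip in N (left out, the last holds). Time passes only in rows, so rows that do not move let the fingers close. It gives the time, the measured TCP pose, the force and the opening at its end, in the units of the state.
- sensors.sense(): the state, without advancing time (a new reading comes with each control period).
- viewer.snapshot(name): name is "side" or "top"; returns a dict with "frame" (420x560x3 uint8, blue, green, red), "z_map" (420x560 float32, mm along the optical axis (not along the pixel's ray), 0 where there is no reading), "fx", "fy", "cx", "cy" (pixels), "view" (4x4, takes a point from world to camera coordinates). Camera axes: x right, y down, z forward; pixel columns grow to the right and rows downward; lengths in mm; the calibration is good to about 2 mm. A picture is of the moment at which its call begins.
- job.hand_in(): hands the job in, once; it reports no verdict.
The state is a dict: "time": time; "joint_pos": joint angles; "qd": joint speeds; "joint_efforts": joint torques, N m; "tool_pos": TCP position; "tcp_rot": TCP orientation; "ft_force": force on the tool from outside, world axes, zero at the start; "wrist_torque": the same for the moment, N m; "finger_gap": finger opening in mm.
Only numpy, scipy, OpenCV 4.12 (cv2) and the standard library are available. Lean on these libraries where they do the work, as an engineer would, in place of code of your own. Each camera call takes 0.05 s, during which the arm holds its last target.

TASK

Load the sample carousel: first, while it is still empty, turn it by the grip bar in its middle until the red cup stands at the white pointer on its base, and leave it there. Then stand the red-, yellow- and blue-capped vials one after another in the cups of their own colours, keeping every vial upright; the two black-capped vials stay where they are.

Things in the scene. Friction and masses are not known exactly. Their poses are not given: they have to be found in the camera images.
- carousel (a joint): turning angle of the carousel's round grey table (228 mm across), in rad, counterclockwise seen from above is positive. 0: home, the red cup stands exactly at the white pointer that sticks out of the fixed, slightly wider base (240 mm across). It turns freely about its upright middle axis within 3 rad either way, with light friction (about 0.07 N m), and stays where it is left; at the start it is 0.5 to 1.3 rad counterclockwise of home.
- carousel_grip (a point): on the turning axis, 16 mm below the top of the black grip bar in the middle of the carousel (its height is the one to grip at, 74 mm above the bench). The bar is 40 mm long, 14 mm wide and 38 mm high, its underside 52 mm and its top 90 mm above the bench. It turns with the table. This point's x axis runs along the bar's length; -x points to the red cup; z up.
- cup_red (a point): centre of the inner floor of the red cup on the carousel, 24 mm above the bench, 85 mm from the turning axis (180 degrees from the grip bar's x axis, counterclockwise). The cup is round, open at the top, 44 mm wide inside, 51 mm outside, its rim 19 mm above its inner floor. z up.
- cup_yellow (a point): centre of the inner floor of the yellow cup on the carousel, 24 mm above the bench, 85 mm from the turning axis (60 degrees from the grip bar's x axis, counterclockwise). The cup is round, open at the top, 44 mm wide inside, 51 mm outside, its rim 19 mm above its inner floor. z up.
- cup_blue (a point): centre of the inner floor of the blue cup on the carousel, 24 mm above the bench, 85 mm from the turning axis (-60 degrees from the grip bar's x axis, counterclockwise). The cup is round, open at the top, 44 mm wide inside, 51 mm outside, its rim 19 mm above its inner floor. z up.
- vial_red: glass vial, 22 mm across and 96 mm tall, about 60 g, with a red screw cap (the top 16 mm), standing on the bench. Origin: centre of its underside; z up. To a gripper the glass feels like a 20 mm square post whose sides lie along its x and y axes.
- vial_yellow: glass vial, 22 mm across and 96 mm tall, about 60 g, with a yellow screw cap (the top 16 mm), standing on the bench. Origin: centre of its underside; z up. To a gripper the glass feels like a 20 mm square post whose sides lie along its x and y axes.
- vial_blue: glass vial, 22 mm across and 96 mm tall, about 60 g, with a blue screw cap (the top 16 mm), standing on the bench. Origin: centre of its underside; z up. To a gripper the glass feels like a 20 mm square post whose sides lie along its x and y axes.
- vial_black_a: glass vial, 22 mm across and 96 mm tall, about 60 g, with a black screw cap (the top 16 mm), standing on the bench. Origin: centre of its underside; z up. To a gripper the glass feels like a 20 mm square post whose sides lie along its x and y axes. One of two alike that are not to be loaded.
- vial_black_b: glass vial, 22 mm across and 96 mm tall, about 60 g, with a black screw cap (the top 16 mm), standing on the bench. Origin: centre of its underside; z up. To a gripper the glass feels like a 20 mm square post whose sides lie along its x and y axes. One of two alike that are not to be loaded.
Mind the look-alikes: they are no part of the job. Leave any green or pink look-alike of the vial_red alone.

How it is judged:
By the outcome, as a careful person would: the job done as asked, in the order asked, and still so for the second after the job is handed in, with the robot touching nothing.
It also fails if it takes over 93 s, if anything falls off the work surface, if the arm or the gripper's body presses on something with over 40 N, if the wrist force passes 120 N, or if a joint passes its speed limit or range.

## Working session

There is one attempt and no reset: what is moved stays moved. The work goes in short steps, Python scripts to look and compute and a shell command to move; the robot and the scene stay as the last step left them, time stands still between calls to the robot, and variables do not carry over. Pictures are saved under pics/ and viewed, and the job is handed in when it is done.

```bash
ls; mkdir -p pics; python3 - <<'E'
from bench import sensors, viewer
import cv2
print(sensors.sense())
for n in("top","side"):
    s=viewer.snapshot(n); cv2.imwrite(f"pics/{n}0.png",s["frame"]); print(n,s["fx"],s["cx"],s["cy"],s["view"].round(3).tolist())
E
```

```text
pics
{'time': 0.0, 'joint_pos': array([ 6.66673514e+01,  7.51285347e+00,  8.53303708e+01,  1.78277459e-03,
        8.72601484e+01, -4.89374368e+00]), 'qd': array([ 0.0326413 , -0.02218118,  0.08549375, -0.03329205, -0.1977538 ,
       -0.15820303]), 'joint_efforts': array([ 4.19513774e-03, -5.69382012e+01, -5.00579059e+01,  4.23676611e-04,
        1.40808779e-02, -1.43737770e-05]), 'tool_pos': array([189.53445042, 568.70378142, 230.25746021]), 'tcp_rot': array([-1.79897156e+02, -1.05926109e-02,  1.61560999e+02]), 'ft_force': array([-0.40611745,  0.32471477,  1.0043096 ]), 'wrist_torque': array([-0.01998446, -0.00660913,  0.0161141 ]), 'finger_gap': 85.02367716650346}
top 393.5168368508597 281.30992856427054 205.25397383587932 [[0.002, -1.0, -0.007, 37.676], [-0.994, -0.001, -0.105, 530.965], [0.105, 0.007, -0.994, 1051.027], [0.0, 0.0, 0.0, 1.0]]
side 457.9345130140692 278.74587756732416 212.08675297288696 [[-0.979, -0.205, -0.009, 539.739], [-0.106, 0.543, -0.833, 87.979], [0.175, -0.814, -0.553, 1000.471], [0.0, 0.0, 0.0, 1.0]]
```

View pics/top0.png

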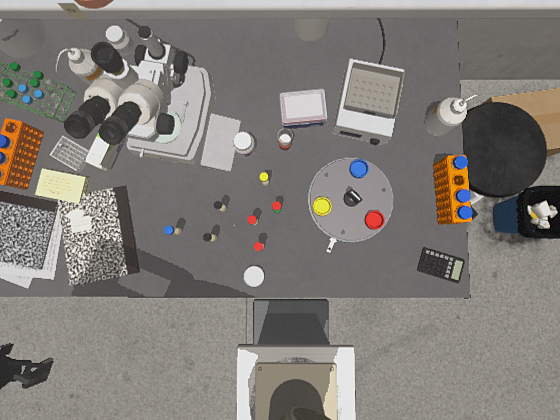

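View pics/side0.png

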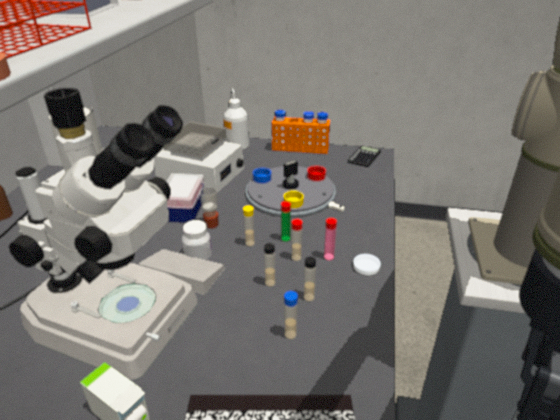

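```bash
python3 - <<'E'
import cv2
a=cv2.imread("pics/top0.png");b=cv2.imread("pics/side0.png")
cv2.imwrite("pics/top_crop.png",cv2.resize(a[140:275,155:415],None,fx=3,fy=3,interpolation=cv2.INTER_CUBIC))
cv2.imwrite("pics/side_crop.png",cv2.resize(b[150:350,225:390],None,fx=3,fy=3,interpolation=cv2.INTER_CUBIC)) 
E
```

```text
(no output)
```

View pics/top_crop.png

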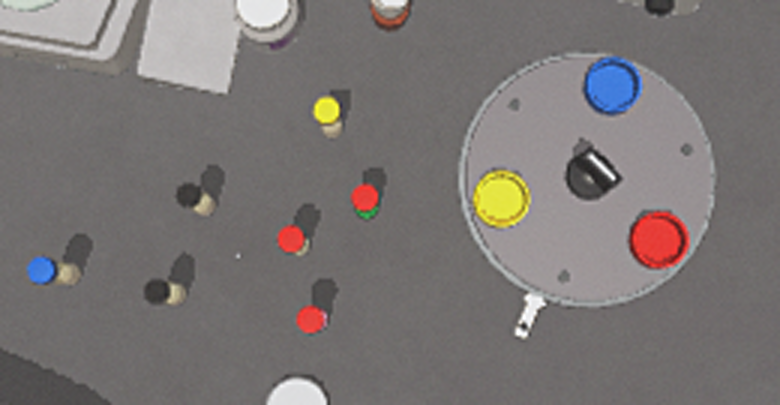

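View pics/side_crop.png

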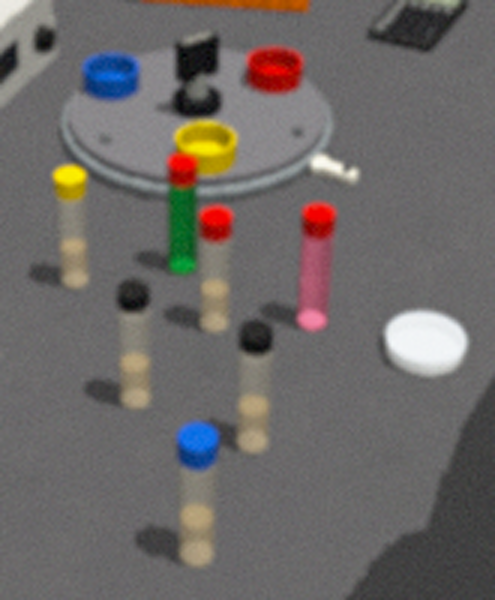

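Top view: red-capped candidates are (252,220), clear glass; (277,206), green body; and (258,246), pink body. In the side view these are (296,226), (285,207) and (331,225). The clear one at top (252,220) is the real vial_red. Yellow cap is at (264,177), blue at (169,230), blacks at (218,205) and (208,237). The red cup is at (374,220) and the pointer at (332,243).

```bash
cat > h.py <<'E'
import numpy as np, cv2
from bench import sensors, viewer
def ray(s,u,v,z):
    V=s["view"];R=V[:3,:3];t=V[:3,3];c=-R.T@t
    d=R.T@np.array([(u-s["cx"])/s["fx"],(v-s["cy"])/s["fy"],1.])
    return c+d*(z-c[2])/d[2]
H={'red':[(0,8),(172,180)],'yellow':[(22,35)],'blue':[(100,118)]}
def blobs(s,c,amin=15):
    hsv=cv2.cvtColor(s["frame"],cv2.COLOR_BGR2HSV);m=0
    for a,b in H[c]: m=m|cv2.inRange(hsv,(a,150,90),(b,255,255))
    n,l,st,ce=cv2.connectedComponentsWithStats(m)
    return [(ce[i],st[i]) for i in range(1,n) if st[i][4]>=amin]
def proj(s,p):
    q=s["view"][:3,:3]@np.asarray(p,float)+s["view"][:3,3]
    return np.array([s["fx"]*q[0]/q[2]+s["cx"],s["fy"]*q[1]/q[2]+s["cy"]])
E
python3 - <<'E'
from h import *
np.set_printoptions(precision=1,suppress=True)
for n in ("top","side"):
    s=viewer.snapshot(n)
    for c in H:
        for ce,st in blobs(s,c):
            print(n,c,ce.round(1),st[2:],"z92",ray(s,*ce,92)[:2],"z38",ray(s,*ce,38)[:2], "zmap",s["z_map"][int(ce[1]),int(ce[0])])
    if n=="top":
        f=s["frame"];hsv=cv2.cvtColor(f,cv2.COLOR_BGR2HSV)
        w=cv2.inRange(hsv,(0,0,190),(180,60,255));
        k,l,st,ce=cv2.connectedComponentsWithStats(w)
        for i in range(1,k):
            if 320<ce[i][0]<345 and 225<ce[i][1]<260: print("ptr",ce[i],st[i],ray(s,*ce[i],15)); ys,xs=np.where(l==i); P=np.array([ray(s,x,y,15)[:2] for x,y in zip(xs,ys)]);print(P[np.argsort(P[:,0])][[0,-1]])
        d=cv2.inRange(hsv,(0,0,0),(180,255,60))
        for i,(x,y) in enumerate([(218,205),(208,237),(349,198)]):
            r=np.zeros_like(d);r[y-10:y+11,x-10:x+11]=d[y-10:y+11,x-10:x+11]
            M=cv2.moments(r,True);u,v=M['m10']/M['m00'],M['m01']/M['m00'];print("black",u,v,M['m00'],ray(s,u,v,95))
        cv2.imwrite("pics/bar.png",cv2.resize(f[150:250,300:400],None,fx=6,fy=6,interpolation=cv2.INTER_CUBIC))
E
```

```text
top red [284.9 146.1] [12  4 15] z92 [680.1  29.1] z38 [694.2  28.9] zmap 1070.6443
top red [276.2 205.4] [ 9  9 60] z92 [523.8  51.3] z38 [529.5  52.4] zmap 1016.66736
top red [374.2 219.5] [ 20  18 280] z92 [ 487.6 -200.3] z38 [ 491.4 -212.7] zmap 1077.5795
top red [251.6 219.1] [ 9  9 59] z92 [488.2 114.4] z38 [492.  118.9] zmap 1009.9406
top red [258.  246.1] [ 9  9 62] z92 [419.4  97.4] z38 [419.4 101. ] zmap 999.3129
top yellow [263.6 176.5] [ 8  8 59] z92 [599.4  84.4] z38 [609.1  87.2] zmap 1016.30066
top yellow [321.5 205.9] [ 18  19 272] z92 [522.6 -65.6] z38 [528.2 -70.7] zmap 1085.0836
top yellow [533.  214.9] [ 6  8 29] z92 [ 500.  -606.6] z38 [ 504.4 -640.7] zmap 1819.8026
top blue [21.5 87.4] [ 8  7 39] z92 [840.3 733.8] z38 [863.  771.4] zmap 1017.8105
top blue [37.2 93.2] [ 7  8 42] z92 [824.1 690.4] z38 [845.9 725.7] zmap 1015.96545
top blue [25.7 98.7] [ 7  7 39] z92 [808.9 720.2] z38 [829.9 757.1] zmap 1012.9304
top blue [  2.2 140.4] [ 6 13 62] z92 [695.2 774.7] z38 [710.  814.4] zmap 1008.3442
top blue [460.9 161.7] [ 14  13 127] z92 [ 638.5 -428.8] z38 [ 650.4 
[... 1486 characters left out ...]
23.4] [ 11  13 116] z92 [419.9 103.5] z38 [425.7  26.1] zmap 932.58075
side yellow [294.1 198.1] [ 21  18 255] z92 [511.1  21.1] z38 [526.  -64.6] zmap 1153.2557
side yellow [248.  210.2] [ 11  12 109] z92 [599.4  88.5] z38 [623.1   9.5] zmap 976.364
side blue [279.7 113.1] [10  7 57] z92 [ 645.9 -471.2] z38 [ 674.3 -606.2] zmap 1374.2314
side blue [308.1 114.6] [ 9  7 53] z92 [ 555.9 -474.9] z38 [ 575.3 -610.3] zmap 1361.8435
side blue [322.  115.3] [ 9  7 54] z92 [ 512.5 -477.1] z38 [ 527.6 -612.7] zmap 1355.6947
side blue [261.7 174.9] [ 18  15 227] z92 [607.4 -69. ] z38 [ 631.9 -163.7] zmap 1251.4634
side blue [290.6 297.7] [ 14  15 173] z92 [461.3 331.1] z38 [471.2 276.4] zmap 757.47516
```

View pics/bar.png

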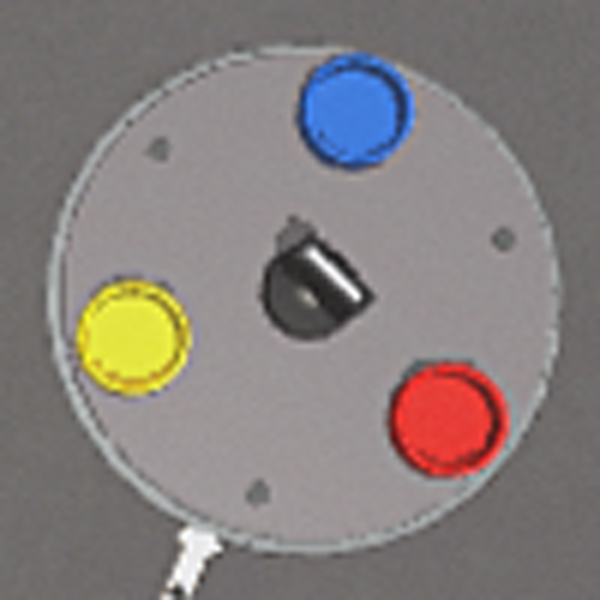

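Carousel axis is at about (550.7,-152.3). The red cup is at 225.5° and the pointer at 156.6°, so it needs about -1.20 rad. Going over the grip bar.

```bash
python3 -m pendant '[18,-36,0,-0.1,85, 18,-36,0,-0.1,85, 18,-36,0,-0.1,85, 18,-36,0,-0.1,85, 18,-36,0,-0.1,85, 18,-36,0,-0.1,85, 18,-36,0,-0.1,85, 18,-36,0,-0.1,85, 18,-36,0,-0.1,85, 18,-36,0,-0.1,85]' 30
python3 -m pendant '[18,-36,0,-0.1,85, 18,-36,0,-0.1,85, 18,-36,0,-0.1,85, 18,-36,0,-0.1,85, 18,-36,0,-0.1,85, 18,-36,0,-0.1,85, 18,-36,0,-0.1,85, 18,-36,0,-0.1,85, 18,-36,0,-0.1,85, 0,0,0,0,60]' 30
```

```text
time: 1.03
tool_pos: [367.1, 199.1, 225.0]
tcp_rot: [-179.7, -0.1, 102.5]
ft_force: [0.6, 0.2, 0.1]
finger_gap: 85.1
time: 1.87
tool_pos: [531.3, -145.0, 224.3]
tcp_rot: [-180.0, -0.1, 47.6]
ft_force: [1.0, 0.2, -0.6]
finger_gap: 74.9
```

```bash
python3 -m pendant '[19,-7,-30,-0.038,50, 0,0,-35,0,50, 0,0,-35,0,50, 0,0,0,0,50]' 30
python3 - <<'E'
from h import *
s=viewer.snapshot("side");t=viewer.snapshot("top")
cv2.imwrite("pics/g1.png",np.hstack([cv2.resize(s["frame"][60:260,200:400],None,fx=2,fy=2),cv2.resize(t["frame"][120:280,280:440],(400,400))]))
E
```

```text
time: 2.2
tool_pos: [552.6, -156.8, 122.9]
tcp_rot: [179.8, -0.2, 44.9]
ft_force: [-1.2, -0.5, -2.6]
finger_gap: 50.1
```

View pics/g1.png

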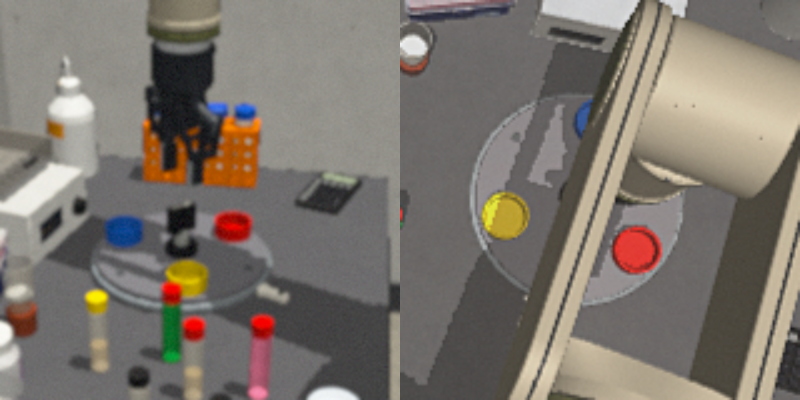

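The open gripper stands above the bar in the side view (bar at about (180,215) in the crop), and nothing is in its way. Centring and descending.

```bash
python3 -m pendant '[-2,4,-20,0.008,50, 0,0,-20,0,50, 0,0,-15,0,50, 0,0,-8,0,50, 0,0,0,0,50]' 30; python3 -c "
from bench import sensors;print(sensors.sense()['tool_pos'])"
```

```text
time: 2.72
tool_pos: [562.7, -155.1, 82.4]
tcp_rot: [178.2, -0.9, 45.6]
ft_force: [0.7, 0.1, 0.7]
finger_gap: 50.2
[ 562.68510189 -155.09121682   82.40209613]
```

```bash
python3 -m pendant '[0,0,0,0,50]' 30
python3 - <<'E'
from h import *
q=sensors.sense();print(q['joint_pos'],q['qd'],q['ft_force'],q['wrist_torque'],q['joint_efforts'])
s=viewer.snapshot("side");t=viewer.snapshot("top")
cv2.imwrite("pics/g2.png",np.hstack([cv2.resize(s["frame"][60:260,200:400],None,fx=2,fy=2),cv2.resize(t["frame"][120:280,280:440],(400,400))]))
E
```

```text
time: 2.8
tool_pos: [563.9, -155.2, 84.7]
tcp_rot: [178.1, -1.0, 45.7]
ft_force: [0.1, 0.2, 0.2]
finger_gap: 49.9
[-20.49285472   9.79032875  98.54265292   0.1310115   69.49507814
  23.80330003] [ 0.28365224 -1.13793773 -0.9119252  -0.0301338   0.68004317 -0.03709557] [0.11642897 0.16733883 0.24519751] [-0.01652816  0.04567672 -0.01076083] [-4.17994292e-03 -5.39080560e+01 -4.50589406e+01  1.58635393e-02
 -3.25296493e-01 -1.02399168e-03]
```

View pics/g2.png

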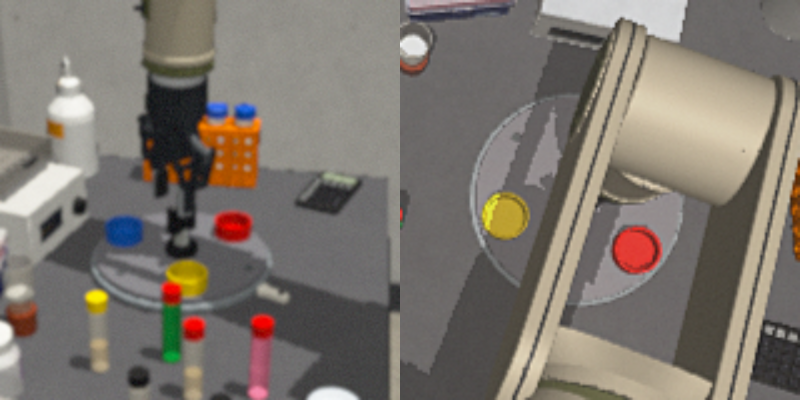

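```bash
python3 - <<'E'
from h import *
s=viewer.snapshot("side")
f=s["frame"]
for n,p in dict(tcp=sensors.sense()['tool_pos'],bar=(550.7,-152.3,90),bar52=(550.7,-152.3,52)).items():
    u=proj(s,p);print(n,u);cv2.circle(f,tuple(u.round().astype(int)),0,(0,0,255) if n=='tcp' else (0,255,0),-1)
cv2.imwrite("pics/g3.png",cv2.resize(f[110:210,240:340],None,fx=6,fy=6,interpolation=cv2.INTER_NEAREST))
E
```

```text
tcp [286.05328073 162.98482017]
bar [290.8801005  162.07626669]
bar52 [290.79837775 175.11678952]
```

View pics/g3.png

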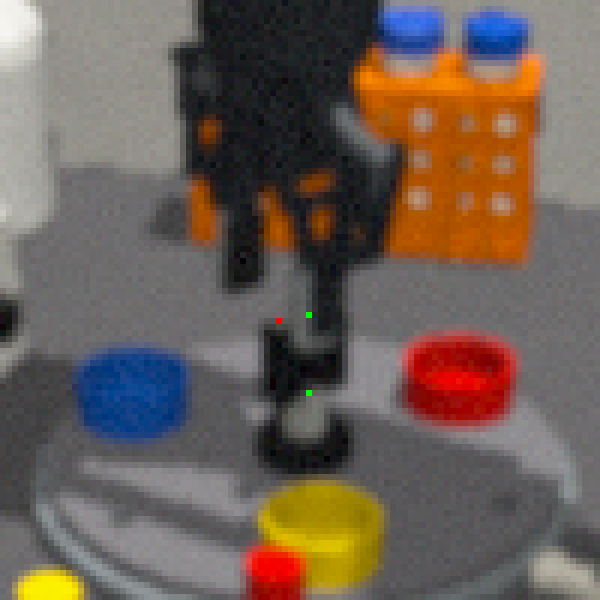

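```bash
python3 -m pendant '[0,0,10,0,50]'; python3 -m pendant '[0,0,15,0,50]'; python3 -m pendant '[0,0,15,0,50]'; python3 -m pendant '[0,0,0,0,50, 0,0,0,0,50]'
```

```text
time: 3.03
tool_pos: [562.7, -155.0, 93.5]
tcp_rot: [178.2, -0.9, 45.7]
ft_force: [0.3, 0.3, -0.7]
finger_gap: 49.9
time: 3.12
tool_pos: [562.2, -154.8, 108.9]
tcp_rot: [178.3, -0.9, 45.7]
ft_force: [0.2, 0.9, 0.3]
finger_gap: 50.2
time: 3.2
tool_pos: [562.0, -154.8, 125.1]
tcp_rot: [178.3, -0.9, 45.7]
ft_force: [-0.2, 0.1, 0.0]
finger_gap: 50.2
time: 3.37
tool_pos: [564.9, -155.9, 131.3]
tcp_rot: [177.9, -1.1, 45.7]
ft_force: [0.3, 0.3, -1.0]
finger_gap: 50.0
```

```bash
for i in 1 2 3; do python3 -m pendant '[0,0,0,0,50]'|sed -n 1,3p; done; python3 -m pendant '[0,0,-10,0,50]'; for i in 1 2; do python3 -m pendant '[0,0,0,0,50]'|sed -n 1,3p; done
```

```text
time: 3.45
tool_pos: [565.5, -156.2, 132.2]
tcp_rot: [177.8, -1.1, 45.7]
time: 3.53
tool_pos: [565.4, -156.2, 132.0]
tcp_rot: [177.8, -1.1, 45.7]
time: 3.62
tool_pos: [565.2, -156.1, 131.5]
tcp_rot: [177.8, -1.1, 45.7]
time: 3.7
tool_pos: [566.2, -156.5, 122.8]
tcp_rot: [177.7, -1.2, 45.7]
ft_force: [1.1, -0.1, -0.3]
finger_gap: 49.9
time: 3.78
tool_pos: [564.5, -155.9, 119.6]
tcp_rot: [177.9, -1.1, 45.6]
time: 3.87
tool_pos: [564.1, -155.7, 118.6]
tcp_rot: [177.9, -1.0, 45.6]
```

```bash
python3 -m pendant '[-7,2,0,0,60]'|sed -n 2,4p;python3 -m pendant '[-6,1,0,0,60]'|sed -n 2,4p; python3 -m pendant '[0,0,0,0,60, 0,0,0,0,60]'|sed -n 2,4p; for i in 1 2 3; do python3 -m pendant '[0,0,-10,0,60]'|sed -n 1,5p; done
```

```text
tool_pos: [556.9, -153.7, 117.5]
tcp_rot: [178.0, -1.0, 45.6]
ft_force: [-0.5, -0.1, -0.5]
tool_pos: [550.0, -152.3, 116.8]
tcp_rot: [178.1, -1.0, 45.6]
ft_force: [0.1, 0.2, -0.0]
tool_pos: [548.1, -151.8, 116.2]
tcp_rot: [178.2, -0.9, 45.6]
ft_force: [-0.2, 0.3, 0.8]
time: 4.28
tool_pos: [549.5, -152.3, 108.3]
tcp_rot: [178.0, -1.0, 45.6]
ft_force: [0.5, -0.1, 0.5]
finger_gap: 60.0
time: 4.37
tool_pos: [549.8, -152.5, 98.0]
tcp_rot: [177.9, -1.1, 45.6]
ft_force: [0.4, -0.7, -0.9]
finger_gap: 59.7
time: 4.45
tool_pos: [550.2, -152.6, 87.5]
tcp_rot: [177.8, -1.1, 45.6]
ft_force: [-0.2, -0.4, 0.9]
finger_gap: 60.0
```

```bash
python3 - <<'E'
from h import *
s=viewer.snapshot("side")
f=s["frame"]
print(sensors.sense()['tool_pos'])
cv2.imwrite("pics/g4.png",cv2.resize(f[100:200,240:340],None,fx=6,fy=6,interpolation=cv2.INTER_CUBIC))
E
```

```text
[ 548.45364486 -151.99252208   84.47775303]
```

View pics/g4.png

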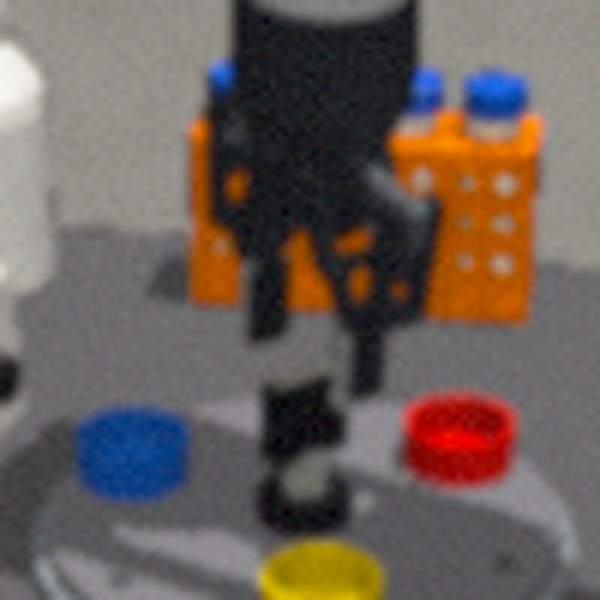

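The open fingers straddle the bar in the side view (tips at about (265,335) and (365,390) in the crop, bar between), with no contact force. Continuing down in small steps.

```bash
for i in 1 2 ; do python3 -m pendant '[1,0,-10,0,60]'|sed -n 1,5p; done;  python3 -m pendant '[0,0,-5,0,60]'; python3 -m pendant '[0,0,0,0,60, 0,0,0,0,60]'
```

```text
time: 4.58
tool_pos: [550.2, -152.3, 74.8]
tcp_rot: [178.0, -1.0, 45.6]
ft_force: [0.5, -0.7, 1.3]
finger_gap: 59.9
time: 4.67
tool_pos: [550.8, -152.1, 63.2]
tcp_rot: [178.0, -1.0, 45.6]
ft_force: [-0.5, 0.5, -0.3]
finger_gap: 60.1
time: 4.75
tool_pos: [550.1, -151.8, 56.0]
tcp_rot: [178.1, -1.0, 45.6]
ft_force: [-0.0, 0.0, -0.3]
finger_gap: 59.9
time: 4.92
tool_pos: [548.6, -151.2, 52.9]
tcp_rot: [178.3, -0.9, 45.6]
ft_force: [1.0, 0.1, 0.6]
finger_gap: 60.0
```

```bash
python3 -m pendant '[1.5,-1,2,0,30, 0,0,0,0,5, 0,0,0,0,5, 0,0,0,0,5, 0,0,0,0,5, 0,0,0,0,5]' 25; python3 -m pendant '[0,0,0,0,5, 0,0,0,0,5, 0,0,0,0,5]' 25
```

```text
time: 5.42
tool_pos: [552.1, -153.7, 56.4]
tcp_rot: [178.1, -0.9, 45.6]
ft_force: [2.0, -0.8, -3.5]
finger_gap: 14.3
time: 5.67
tool_pos: [552.1, -153.6, 56.4]
tcp_rot: [178.1, -0.9, 45.6]
ft_force: [1.9, -1.6, -3.4]
finger_gap: 14.0
```

```bash
for k in 1 2 ; do python3 -m pendant '[0,0,0,-0.08,5, 0,0,0,-0.08,5, 0,0,0,-0.08,5, 0,0,0,-0.08,5, 0,0,0,0,5]'; done
```

```text
time: 6.08
tool_pos: [551.9, -153.8, 56.4]
tcp_rot: [178.1, -0.9, 26.5]
ft_force: [2.5, -1.4, -3.9]
finger_gap: 13.8
time: 6.5
tool_pos: [551.7, -153.7, 56.5]
tcp_rot: [178.1, -0.9, 8.1]
ft_force: [0.6, -1.3, -2.8]
finger_gap: 14.2
```

```bash
python3 -m pendant '[0,0,0,-0.08,5, 0,0,0,-0.08,5, 0,0,0,-0.08,5, 0,0,0,-0.08,5, 0,0,0,-0.08,5, 0,0,0,-0.08,5, 0,0,0,0,5, 0,0,0,0,5]'; python3 - <<'E'
from h import *
s=viewer.snapshot("side");t=viewer.snapshot("top")
for n,p in (("top",t),("side",s)):
    for c in H:
        for ce,st in blobs(p,c,150):
            w=ray(p,*ce,38)
            if np.hypot(w[0]-551,w[1]+153)<130: print(n,c,w[:2].round(1),st[4],np.degrees(np.arctan2(w[1]+153,w[0]-551)).round(1))
cv2.imwrite("pics/g5.png",np.hstack([cv2.resize(s["frame"][130:230,235:365],None,fx=3,fy=4,interpolation=cv2.INTER_CUBIC),cv2.resize(t["frame"][150:260,295:405],(400,400),interpolation=cv2.INTER_CUBIC)]))
E
```

```text
time: 7.17
tool_pos: [551.3, -153.6, 56.4]
tcp_rot: [178.2, -0.9, -18.3]
ft_force: [1.0, -1.6, -2.7]
finger_gap: 14.0
top yellow [614.6 -96.1] 262 41.8
side red [ 470.7 -112.7] 265 153.4
side yellow [613.4 -86.8] 290 46.7
```

View pics/g5.png

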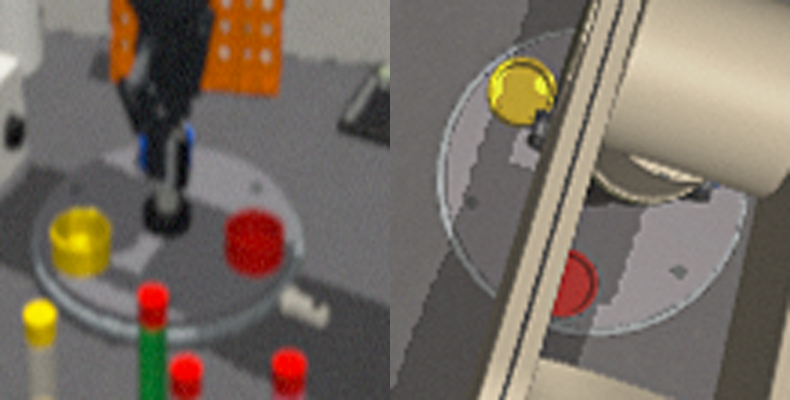

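```bash
python3 -m pendant '[0,0,0,-0.045,5, 0,0,0,-0.042,5, 0,0,0,0,5, 0,0,0,0,5]';  python3 -m pendant '[0,0,0,0,20, 0,0,0,0,50, 0,0,0,0,50, 0,0,0,0,60, 0,0,0,0,60]'; python3 -m pendant '[0,0,15,0,60, 0,0,25,0,60, 0,0,25,0,60, 0,0,25,0,60, 0,0,25,0,60, 0,0,20,0,60, 0,0,10,0,60, 0,0,0,0,60, 0,0,0,0,60]'
```

```text
time: 7.6
tool_pos: [551.3, -153.6, 56.4]
tcp_rot: [178.2, -0.9, -22.8]
ft_force: [-0.2, -1.1, -3.0]
finger_gap: 14.5
time: 8.02
tool_pos: [552.4, -154.0, 58.2]
tcp_rot: [178.2, -1.0, -22.4]
ft_force: [-0.4, -0.2, 0.3]
finger_gap: 60.2
time: 8.77
tool_pos: [549.6, -152.8, 207.9]
tcp_rot: [178.1, -0.8, -22.2]
ft_force: [0.2, -1.2, -0.6]
finger_gap: 59.7
```

```bash
python3 -m pendant '[3,12,-4,0,60, 5,24,-4,0,60, 5,24,-4,0,60, 5,24,-4,0,60, 5,24,-4,0,60, 5,24,-4,0,60, 5,24,-4,0,60, 5,24,-4,0,60, 5,24,-4,0,60, 3,15,0,0,60, 0,0,0,0,60, 0,0,0,0,60]'; python3 - <<'E'
from h import *
s=viewer.snapshot("side");t=viewer.snapshot("top")
P={}
for n,p in (("top",t),("side",s)):
    for c in H:
        for ce,st in blobs(p,c,30):
            w=ray(p,*ce,38);w9=ray(p,*ce,93)
            print(n,c,w[:2].round(1),w9[:2].round(1),st[4])
V=t["view"];hsv=cv2.cvtColor(t["frame"],cv2.COLOR_BGR2HSV)
w=cv2.inRange(hsv,(0,0,150),(180,60,255))
A=[]
for y in range(234,256):
    for x in range(322,345):
        if w[y,x]:
            zc=t["z_map"][y,x]; q=np.array([(x-t["cx"])/t["fx"]*zc,(y-t["cy"])/t["fy"]*zc,zc]); A.append(np.r_[V[:3,:3].T@(q-V[:3,3]),x,y])
A=np.array(A);print(A.round(0).tolist())
cv2.imwrite("pics/g6.png",np.hstack([cv2.resize(s["frame"][130:260,205:365],None,fx=2.5,fy=3,interpolation=cv2.INTER_CUBIC),cv2.resize(t["frame"][145:275,250:410],(400,390),interpolation=cv2.INTER_CUBIC)]))
E
```

```text
time: 9.77
tool_pos: [583.0, 84.5, 142.2]
tcp_rot: [177.5, 1.0, -22.2]
ft_force: [-0.3, 0.4, -0.1]
finger_gap: 60.0
top red [491.9 119.1] [488.1 114.6] 58
top red [ 472.8 -119.5] [ 470.  -111.7] 278
top yellow [ 618.6 -101.6] [608.2 -94.7] 273
top blue [863.  771.4] [839.9 733.1] 39
top blue [845.9 725.7] [823.7 689.8] 42
top blue [829.9 757.1] [808.6 719.5] 39
top blue [710.3 814.5] [695.2 773.9] 61
top blue [ 650.3 -453.8] [ 638.3 -428.7] 124
top blue [ 560.9 -236.4] [ 553.5 -222.6] 263
top blue [ 557.7 -457.5] [ 550.5 -432.2] 122
top blue [ 512.4 -458.9] [ 507.5 -433.6] 141
top blue [463.4 344.1] [461.  327.9] 58
side red [ 2643.  -1964.7] [ 2431.6 -1701.3] 1627
side red [ 2275.1 -1698.2] [ 2097.8 -1459.5] 78
side red [ 2113.6 -1679.3] [ 1951.3 -1442.4] 54
side red [ 472.6 -108.1] [462.4 -16.7] 265
side red [539.8 -23.7] [523.4  59.8] 76
side red [700.3  58.8] [669.  134.6] 41
side red [500.7  43.6] [487.9 120.9] 118
side red [425.5  27.2] [419.6 106. ] 116
side yellow [617.8 -91.5] [594.1  -1.7] 273
side yellow [622.8  10.4] [598.6  90.8] 106
side blue [ 674.3 -606.7] [ 645.4 -46
[... 2803 characters left out ...]
, 9.0, 330.0, 246.0], [420.0, -98.0, 11.0, 331.0, 246.0], [420.0, -101.0, 10.0, 332.0, 246.0], [417.0, -90.0, 9.0, 328.0, 247.0], [417.0, -96.0, 12.0, 330.0, 247.0], [417.0, -98.0, 11.0, 331.0, 247.0], [417.0, -101.0, 9.0, 332.0, 247.0], [415.0, -99.0, 8.0, 331.0, 248.0], [412.0, -87.0, 11.0, 327.0, 249.0], [412.0, -90.0, 11.0, 328.0, 249.0], [412.0, -99.0, 8.0, 331.0, 249.0], [409.0, -88.0, 9.0, 327.0, 250.0], [409.0, -90.0, 10.0, 328.0, 250.0], [409.0, -93.0, 13.0, 329.0, 250.0], [409.0, -96.0, 9.0, 330.0, 250.0], [406.0, -87.0, 10.0, 327.0, 251.0], [406.0, -90.0, 11.0, 328.0, 251.0], [406.0, -93.0, 9.0, 329.0, 251.0], [406.0, -96.0, 11.0, 330.0, 251.0], [404.0, -93.0, 11.0, 329.0, 252.0]]
```

View pics/g6.png

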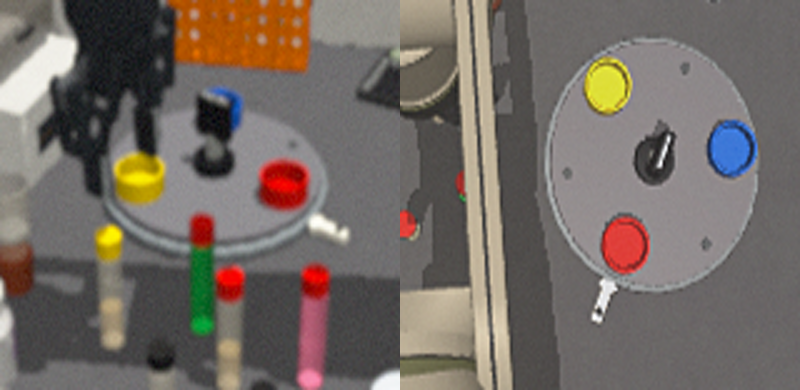

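```bash
cat > st.py <<'E'
from h import *
from scipy.spatial.transform import Rotation as R
q=sensors.sense();j=q['joint_pos'];r=R.from_euler('xyz',q['tcp_rot'],degrees=True).as_matrix()
p=q['tool_pos'];g=p-19*r[:,2]
print('t',round(q['time'],2),'tcp',p.round(1),'toolz',(np.degrees(r[:2,2])).round(2),'grasp',g.round(1),'yaw',q['tcp_rot'][2].round(1),'sum',round(j[1]+j[2]+j[4],2),'j',j.round(1),'gap',round(q['finger_gap'],1),'F',q['ft_force'].round(1))
E
python3 st.py; python3 -m pendant '[8,0,0,0,60, 8,0,0,0,60, 0,0,0,0,60, 0,0,0,0,60]' >/dev/null; python3 st.py
```

```text
t 9.87 tcp [583.1  83.4 142.7] toolz [-1.88 -1.87] grasp [583.7  84.  161.7] yaw -22.3 sum 182.02 j [  4.2  11.1  90.6  -1.7  80.3 116.8] gap 60.0 F [-0.2 -0.9 -0.1]
t 10.2 tcp [600.8  80.3 142.5] toolz [-1.87 -1.9 ] grasp [601.4  80.9 161.4] yaw -22.5 sum 182.0 j [  3.8  13.7  87.7  -1.8  80.6 116.7] gap 60.1 F [0.6 1.6 0. ]
```

```bash
python3 -m pendant '[-1,2,-10,0,60, -1,1,-10,0,60, 0,0,-10,0,60, 0,0,0,0,60]'>/dev/null; python3 st.py; python3 - <<'E'
from h import *
s=viewer.snapshot("side")
cv2.imwrite("pics/g7.png",cv2.resize(s["frame"][120:270,190:340],None,fx=4,fy=4,interpolation=cv2.INTER_CUBIC))
E
```

```text
t 10.53 tcp [599.4  82.  110.2] toolz [-1.77 -1.9 ] grasp [600.   82.6 129.2] yaw -22.7 sum 181.9 j [  4.   15.1  89.6  -1.8  77.2 117.1] gap 60.2 F [ 0.3  0.  -0.5]
```

View pics/g7.png

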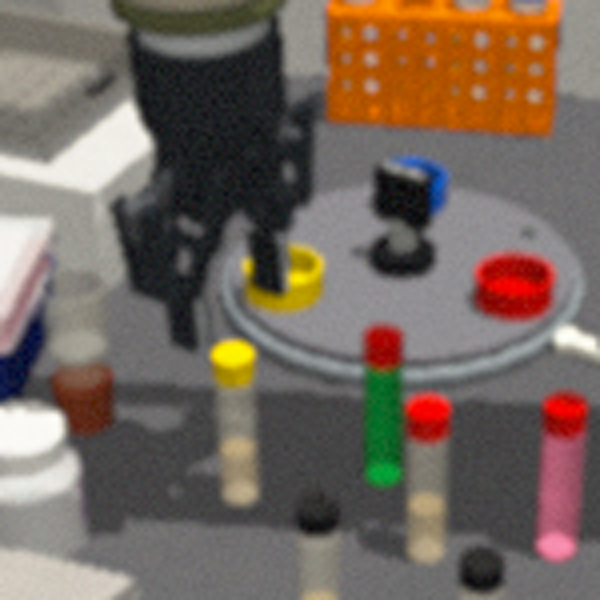

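Yellow cap at crop (233,350) lies between the fingertips (185,340) and (268,285), and nothing else is near. Descending.

```bash
python3 -m pendant '[0,2,-10,0,55, 0,0,-10,0,55, 0,0,-10,0,55, 0,0,-10,0,55, 0,0,-8,0,55, 0,0,0,0,55, 0,0,0,0,55]'>/dev/null; python3 st.py
```

```text
t 11.17 tcp [598.4  84.5  56.6] toolz [-1.85 -1.9 ] grasp [599.   85.1  75.6] yaw -22.6 sum 182.0 j [  4.2  18.4  91.6  -1.9  72.  117.5] gap 55.3 F [0.3 1.  0.3]
```

```bash
python3 -m pendant '[0,-1,-8,0,50, 0,0,-5,0,50, 0,0,0,0,50, 0,0,0,0,40, 0,0,0,0,30, 0,0,0,0,25, 0,0,0,0,10, 0,0,0,0,10, 0,0,0,0,10]' 25 >/dev/null; python3 st.py;python3 -m pendant '[0,0,0,0,10, 0,0,0,0,10]' 25 >/dev/null; python3 st.py
```

```text
t 11.92 tcp [599.9  83.4  44.2] toolz [-1.68 -1.89] grasp [600.4  84.1  63.2] yaw -22.6 sum 181.82 j [  4.1  19.3  91.9  -1.9  70.6 117.4] gap 19.5 F [0.4 0.5 0.2]
t 12.08 tcp [600.   83.5  44.5] toolz [-1.65 -1.89] grasp [600.6  84.1  63.5] yaw -22.6 sum 181.79 j [  4.1  19.3  91.9  -1.9  70.6 117.4] gap 19.8 F [ 0.1 -0.4 -0.5]
```

```bash
python3 -m pendant '[0,0,5,0,10, 0,0,10,0,10, 0,0,12,0,10, 0,0,12,0,10, 0,0,12,0,10, 0,0,8,0,10, 0,0,0,0,10, 0,0,0,0,10]' 25 >/dev/null; python3 st.py; python3 - <<'E'
from h import *
s=viewer.snapshot("side")
cv2.imwrite("pics/g8.png",cv2.resize(s["frame"][110:260,190:340],None,fx=4,fy=4,interpolation=cv2.INTER_CUBIC))
E
```

```text
t 12.75 tcp [601.1  83.6 112.9] toolz [-1.42 -1.87] grasp [601.6  84.2 131.9] yaw -22.6 sum 181.56 j [  4.1  14.9  89.5  -1.8  77.1 117.2] gap 19.9 F [-0.2  0.6 -1.1]
```

View pics/g8.png

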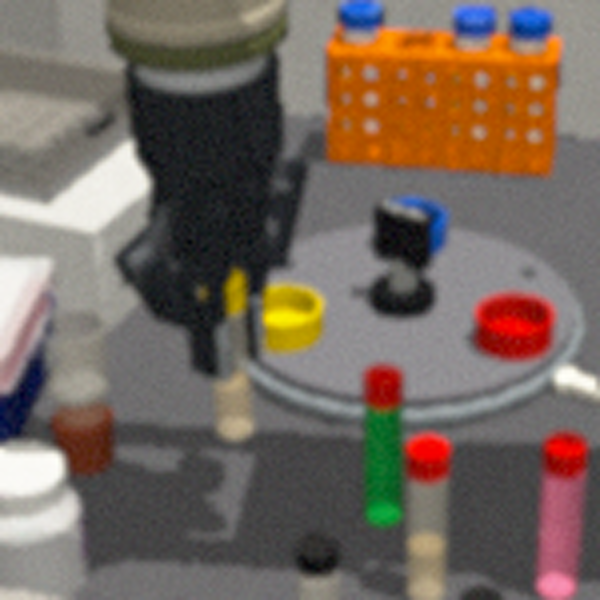

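The yellow vial is lifted upright between the fingers (cap at (233,290), base at (235,430)). Moving it to the yellow cup.

```bash
python3 -m pendant '[1,-8,0,0,10, 1.5,-15,0,0,10, 1.5,-16,0,0,10, 1.5,-16,0,0,10, 1.5,-16,0,0,10, 1.5,-16,0,0,10, 1.5,-16,0,0,10, 1.5,-16,0,0,10, 1.5,-16,0,0,10, 1.5,-15,0,0,10, 1,-8,0,0,10, 0,0,0,0,10]' 25 >/dev/null; python3 st.py;  python3 -m pendant '[0,0,0,0,10, 0,0,0,0,10]' >/dev/null; python3 st.py
```

```text
t 13.8 tcp [609.9 -94.5 103. ] toolz [-2.3  -1.95] grasp [610.7 -93.9 122. ] yaw -22.7 sum 181.85 j [-12.2  17.3  87.8  -2.5  76.8 101.2] gap 19.6 F [ 0.8 -0.2 -0.4]
t 13.97 tcp [609.  -95.5 101.8] toolz [-2.42 -1.91] grasp [609.8 -94.9 120.8] yaw -22.9 sum 181.97 j [-12.3  17.3  87.9  -2.4  76.8 101.2] gap 19.8 F [-0.6  0.5 -0. ]
```

```bash
python3 -m pendant '[6,-3,0,0,10, 5,-2,0,0,10, 0,0,0,0,10, 0,0,0,0,10]' >/dev/null; python3 st.py; python3 -m pendant '[0,0,-6,0,10, 0,0,-7,0,10, 0,0,-6,0,10, 0,0,0,0,10, 0,0,0,0,10]' >/dev/null; python3 st.py; python3 - <<'E'
from h import *
s=viewer.snapshot("side");t=viewer.snapshot("top")
cv2.imwrite("pics/g9.png",np.hstack([cv2.resize(s["frame"][110:230,215:335],(400,400),interpolation=cv2.INTER_CUBIC),cv2.resize(t["frame"][130:250,290:410],(400,400))]))
E
```

```text
t 14.3 tcp [621.1 -98.5 101.5] toolz [-2.44 -1.88] grasp [621.9 -97.8 120.5] yaw -22.7 sum 181.99 j [-12.3  19.2  85.6  -2.4  77.2 100.9] gap 19.9 F [ 0.1  0.1 -0.3]
t 14.72 tcp [621.1 -96.9  80. ] toolz [-2.46 -1.87] grasp [621.9 -96.3  99. ] yaw -22.6 sum 182.02 j [-12.2  20.4  86.5  -2.4  75.1 101. ] gap 19.9 F [ 1.  -0.1 -0.2]
```

View pics/g9.png

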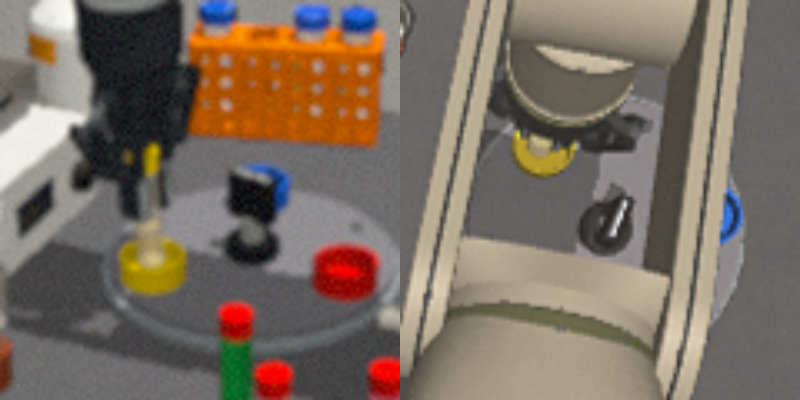

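The yellow vial's base is just inside the rim of the yellow cup (side crop (152,250)). Correcting y and lowering.

```bash
python3 -m pendant '[0,-4,-4,0,10, 0,-2,-4,0,10, 0,0,0,0,10, 0,0,0,0,10]' >/dev/null; python3 st.py; python3 -m pendant '[0,0,-2,0,10, 0,0,0,0,10]' >/dev/null; python3 st.py
```

```text
t 15.15 tcp [ 621.5 -104.    72.2] toolz [-2.38 -1.89] grasp [ 622.3 -103.3   91.2] yaw -22.6 sum 181.92 j [-12.8  21.   86.6  -2.5  74.3 100.5] gap 19.5 F [0.4 0.  1. ]
t 15.32 tcp [ 621.5 -104.3   70.1] toolz [-2.38 -1.89] grasp [ 622.3 -103.7   89.1] yaw -22.6 sum 181.92 j [-12.8  21.2  86.7  -2.5  74.1 100.5] gap 19.8 F [ 0.1  0.3 -0. ]
```

```bash
python3 -m pendant '[0,2,-1.5,0,10, 0,0,0,0,10]' >/dev/null; python3 st.py; python3 -m pendant '[0,0,-1,0,10, 0,0,0,0,10]' >/dev/null; python3 st.py
```

```text
t 15.48 tcp [ 621.6 -102.2   68.6] toolz [-2.37 -1.89] grasp [ 622.4 -101.5   87.6] yaw -22.6 sum 181.91 j [-12.6  21.2  86.7  -2.5  73.9 100.7] gap 19.3 F [-0.   0.  -0.6]
t 15.65 tcp [ 621.8 -102.    67.7] toolz [-2.34 -1.9 ] grasp [ 622.6 -101.3   86.7] yaw -22.6 sum 181.89 j [-12.6  21.3  86.8  -2.5  73.8 100.7] gap 19.7 F [-0.1 -0.3 -0.5]
```

```bash
python3 -m pendant '[0,0,-1,0,10, 0,0,0,0,10]' >/dev/null; python3 st.py; python3 -m pendant '[0,0,-1,0,10, 0,0,0,0,10]' >/dev/null; python3 st.py; python3 - <<'E'
from h import *
s=viewer.snapshot("side")
cv2.imwrite("pics/g10.png",cv2.resize(s["frame"][130:210,225:305],None,fx=7,fy=7,interpolation=cv2.INTER_CUBIC))
E
```

```text
t 15.82 tcp [ 622.4 -102.1   67.7] toolz [-2.28 -1.93] grasp [ 623.1 -101.5   86.7] yaw -22.6 sum 181.82 j [-12.6  21.3  86.8  -2.5  73.8 100.7] gap 19.3 F [-0.3  1.3 -0.7]
t 15.98 tcp [ 622.9 -102.3   67.6] toolz [-2.21 -1.96] grasp [ 623.6 -101.7   86.6] yaw -22.6 sum 181.74 j [-12.6  21.3  86.7  -2.5  73.7 100.7] gap 20.0 F [-0.7  0.7 -1.8]
```

View pics/g10.png

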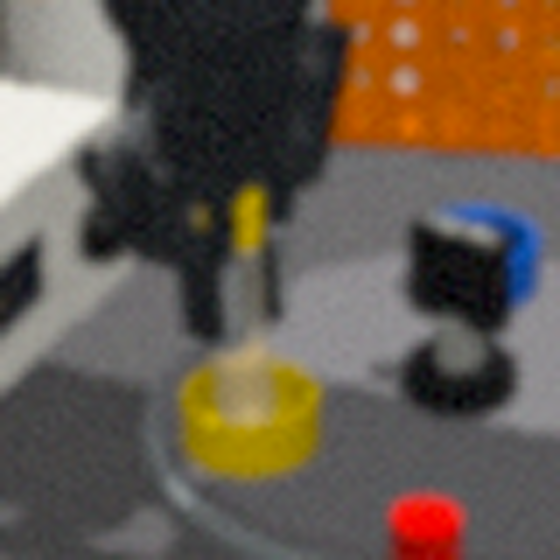

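Contact at TCP z 67.6, so the base is on the cup floor. The picture shows the vial in the yellow cup (245,400). Releasing.

```bash
python3 -m pendant '[0,0,0,0,22, 0,0,0,0,25, 0,0,0,0,32, 0,0,0,0,40, 0,0,0,0,44, 0,0,0,0,44]' >/dev/null; python3 st.py; python3 -m pendant '[0,0,8,0,44, 0,0,10,0,44, 0,0,12,0,44, 0,0,12,0,44, 0,0,12,0,44, 0,0,12,0,44, 0,0,6,0,44, 0,0,0,0,44, 0,0,0,0,44]' >/dev/null; python3 st.py; python3 - <<'E'
from h import *
s=viewer.snapshot("side")
cv2.imwrite("pics/g11.png",cv2.resize(s["frame"][90:210,215:335],None,fx=5,fy=5,interpolation=cv2.INTER_CUBIC))
E
```

```text
t 16.53 tcp [ 622.5 -102.    66.6] toolz [-2.25 -1.92] grasp [ 623.3 -101.4   85.6] yaw -22.6 sum 181.8 j [-12.6  21.4  86.8  -2.5  73.6 100.7] gap 43.9 F [0.2 0.  0.9]
t 17.28 tcp [ 623.9 -102.3  150.5] toolz [-1.93 -1.99] grasp [ 624.6 -101.6  169.5] yaw -22.6 sum 181.46 j [-12.6  16.7  83.3  -2.4  81.5 100.4] gap 44.1 F [ 0.4 -0.2 -0.2]
```

View pics/g11.png

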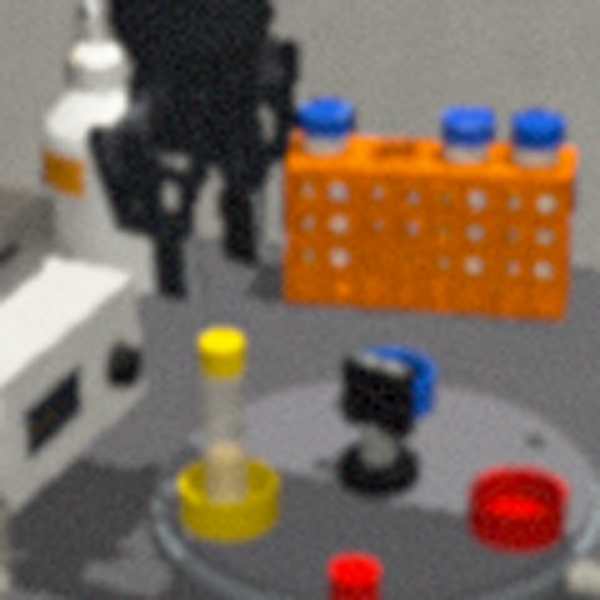

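The yellow vial stands upright in the yellow cup ((222,350) cap, (228,500) cup). Next, the red vial.

```bash
python3 -m pendant '[-4,6,1,0,55, -8,13,1,0,55, -8,13,1,0,55, -8,13,1,0,55, -8,13,1,0,55, -8,13,1,0,55, -8,13,1,0,55, -8,13,1,0,55, -8,13,1,0,55, -8,13,1,0,55]' >/dev/null; python3 st.py;  python3 -m pendant '[-8,13,1,0,55, -8,13,1,0,55, -8,13,1,0,55, -8,13,1,0,55, -8,13,1,0,55, -8,13,1,0,55, -8,13,1,0,55, -4,6,0,0,55, 0,0,0,0,55, 0,0,0,0,55]' >/dev/null; python3 st.py
```

```text
t 18.17 tcp [537.2  27.  151.4] toolz [-2.79 -1.88] grasp [538.1  27.7 170.4] yaw -22.8 sum 182.76 j [ -1.3   3.7  97.8  -2.   81.2 111.9] gap 54.8 F [ 0.1  1.1 -1. ]
t 19.0 tcp [466.6 136.4 157.2] toolz [-2.96 -1.86] grasp [467.6 137.  176.2] yaw -22.6 sum 183.27 j [ 11.2  -4.2 105.   -1.3  82.4 123.9] gap 54.6 F [-0.5  0.   0.6]
```

```bash
python3 -m pendant '[20,-22,0,0,55, 0,0,0,0,55, 0,0,0,0,55]' >/dev/null; python3 st.py; python3 -m pendant '[0,0,-30,0,55, 0,0,0,0,55, 0,0,0,0,55]' >/dev/null; python3 st.py
```

```text
t 19.25 tcp [487.5 113.1 157.1] toolz [-2.94 -1.89] grasp [488.5 113.8 176. ] yaw -22.5 sum 183.19 j [  8.3  -2.  102.9  -1.5  82.2 120.9] gap 55.0 F [-0.1 -0.4 -0.5]
t 19.5 tcp [489.3 111.5 127.9] toolz [-2.8 -1.9] grasp [490.2 112.2 146.8] yaw -22.7 sum 183.05 j [  8.1  -0.3 104.5  -1.5  78.9 121. ] gap 55.0 F [ 0.2 -0.1  0.9]
```

```bash
python3 -m pendant '[0,0,35,0,55, 0,0,35,0,55, 0,0,0,0,55, 0,0,0,0,55]' >/dev/null; python3 st.py; python3 -m pendant '[0,0,-20,0,55, 0,0,-20,0,55, 0,0,-15,0,55, 0,0,-8,0,55, 0,0,0,0,55, 0,0,0,0,55]' >/dev/null; python3 st.py
```

```text
t 19.83 tcp [486.5 110.7 201.1] toolz [-3.15 -1.96] grasp [487.5 111.3 220.1] yaw -22.7 sum 183.4 j [  8.   -3.8 100.1  -1.5  87.2 120.8] gap 54.7 F [-0.1 -0.4 -0.9]
t 20.33 tcp [488.9 111.  141.6] toolz [-2.64 -1.91] grasp [489.8 111.6 160.6] yaw -22.7 sum 182.89 j [  8.   -1.3 104.   -1.5  80.2 121. ] gap 55.0 F [-0.3  0.4  0.2]
```

```bash
python3 -m pendant '[-1,2,-10,0,55, -1,1,-15,0,55, 0,0,-10,0,55, 0,0,0,0,55, 0,0,0,0,55]' >/dev/null; python3 st.py; python3 - <<'E'
from h import *
s=viewer.snapshot("side")
cv2.imwrite("pics/g12.png",cv2.resize(s["frame"][140:280,230:370],None,fx=4,fy=4,interpolation=cv2.INTER_CUBIC))
E
```

```text
t 20.75 tcp [488.5 114.8 107.3] toolz [-2.4  -1.87] grasp [489.3 115.4 126.3] yaw -22.7 sum 182.65 j [  8.5   0.5 105.9  -1.5  76.2 121.5] gap 54.9 F [0.1 0.8 0.3]
```

View pics/g12.png

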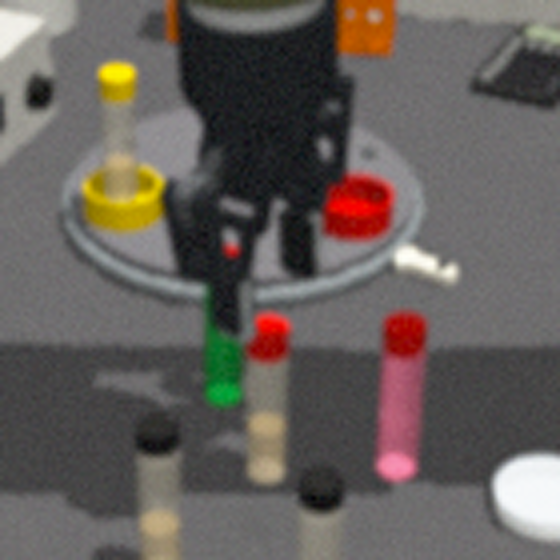

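The clear red-capped vial (268,335) is between the fingertips (225,325) and (300,270). Green (222,390) and pink (400,400) are clear. Descending.

```bash
python3 -m pendant '[0,-1,-10,0,52, 0,0,-10,0,52, 0,0,-12,0,52, 0,0,-10,0,52, 0,0,-8,0,52, 0,0,-5,0,52, 0,0,0,0,52, 0,0,0,0,52]'>/dev/null; python3 st.py
```

```text
t 21.47 tcp [488.5 113.5  47. ] toolz [-2.37 -1.87] grasp [489.3 114.1  66. ] yaw -22.7 sum 182.63 j [  8.3   5.  108.2  -1.6  69.4 121.6] gap 52.2 F [-0.9 -0.3  0.8]
```

```bash
python3 -m pendant '[0,0,-3,0,52, 0,0,0,0,40, 0,0,0,0,30, 0,0,0,0,25, 0,0,0,0,10, 0,0,0,0,10, 0,0,0,0,10, 0,0,0,0,10]' 25 >/dev/null; python3 st.py;python3 -m pendant '[0,0,0,0,10, 0,0,5,0,10, 0,0,10,0,10, 0,0,12,0,10, 0,0,12,0,10, 0,0,12,0,10, 0,0,8,0,10, 0,0,0,0,10, 0,0,0,0,10]' 25 >/dev/null; python3 st.py; python3 - <<'E'
from h import *
s=viewer.snapshot("side")
cv2.imwrite("pics/g13.png",cv2.resize(s["frame"][140:280,230:370],None,fx=4,fy=4,interpolation=cv2.INTER_CUBIC))
E
```

```text
t 22.13 tcp [490.1 113.7  45.7] toolz [-2.18 -1.84] grasp [490.8 114.3  64.7] yaw -22.7 sum 182.43 j [  8.3   5.1 108.2  -1.6  69.1 121.6] gap 19.7 F [-0.5 -0.6 -1.2]
t 22.88 tcp [490.8 113.9 113.5] toolz [-2.   -1.81] grasp [491.5 114.5 132.5] yaw -22.7 sum 182.24 j [ 8.300e+00  1.000e-01  1.057e+02 -1.500e+00  7.650e+01  1.214e+02] gap 19.6 F [ 0.2  0.1 -1.4]
```

View pics/g13.png

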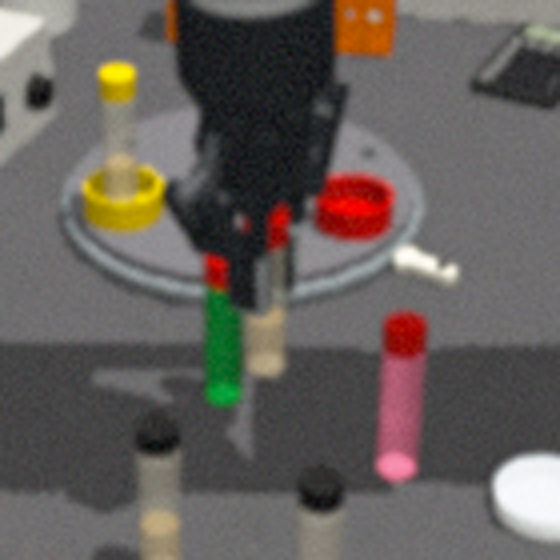

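Red vial held upright (cap (278,230), base (265,365)). Lifting above the green vial's height before crossing.

```bash
python3 -m pendant '[0,0,10,0,10, 0,0,12,0,10, 0,0,12,0,10, 0,0,8,0,10, 0,0,0,0,10, 0,0,0,0,10]' >/dev/null; python3 st.py; python3 -m pendant '[-1,-7,1,0,10, -1,-14,1,0,10, -1,-14,1,0,10, -1,-14,1,0,10, -1,-14,1,0,10, -1,-14,1,0,10, -1,-14,1,0,10, -1,-14,1,0,10, -1,-14,1,0,10, -1,-14,1,0,10, -1,-14,1,0,10]' >/dev/null; python3 st.py
```

```text
t 23.43 tcp [489.9 113.7 159. ] toolz [-2.12 -1.83] grasp [490.6 114.3 178. ] yaw -22.7 sum 182.36 j [  8.3  -2.5 103.2  -1.5  81.6 121.3] gap 20.0 F [-0.2  0.5 -0.6]
t 24.35 tcp [473.4 -41.2 165.3] toolz [-2.61 -1.84] grasp [474.2 -40.6 184.3] yaw -22.5 sum 182.28 j [ -9.4  -7.3 107.   -2.3  82.5 103.3] gap 19.7 F [ 0.8  0.4 -0.3]
```

```bash
python3 -m pendant '[0,-14,-2,0,10, 0,-14,-3,0,10, 0,-14,-3,0,10, 0,-14,-3,0,10, 0,-10,0,0,10, 0,0,0,0,10, 0,0,0,0,10]' >/dev/null; python3 st.py
```

```text
t 24.93 tcp [ 469.1 -115.2  150.9] toolz [-2.95 -1.83] grasp [ 470.1 -114.6  169.9] yaw -22.7 sum 182.26 j [-17.9  -5.3 106.8  -2.7  80.8  95.3] gap 19.5 F [-0.6  0.1 -0.7]
```

```bash
python3 -m pendant '[6,-3,0,0,10, 0,0,-10,0,10, 0,0,-12,0,10, 0,0,-12,0,10, 0,0,-8,0,10, 0,0,0,0,10, 0,0,0,0,10]' >/dev/null; python3 st.py;
```

```text
t 25.52 tcp [ 475.5 -115.2  103.7] toolz [-3.   -1.76] grasp [ 476.5 -114.6  122.6] yaw -22.5 sum 182.34 j [-17.7  -1.4 108.2  -2.7  75.5  95.5] gap 19.6 F [-0.7  0.7 -0.8]
```

```bash
python3 -m pendant '[0,-4,-6,0,10, 0,-1,-8,0,10, 0,0,-6,0,10, 0,0,0,0,10, 0,0,0,0,10]' >/dev/null; python3 st.py; python3 - <<'E'
from h import *
s=viewer.snapshot("side")
cv2.imwrite("pics/g14.png",cv2.resize(s["frame"][110:230,240:360],None,fx=5,fy=5,interpolation=cv2.INTER_CUBIC))
E
```

```text
t 25.93 tcp [ 475.9 -120.4   82. ] toolz [-2.96 -1.77] grasp [ 476.8 -119.8  100.9] yaw -22.5 sum 182.28 j [-18.2   0.3 109.   -2.7  73.   95. ] gap 19.7 F [1.3 0.2 0.3]
```

View pics/g14.png

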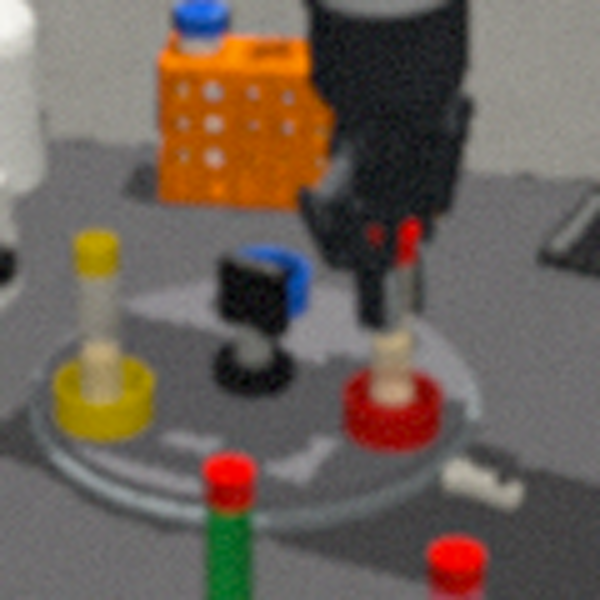

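Red vial base is inside the red cup's rim (393,395). Lowering to the floor.

```bash
python3 -m pendant '[0,1,-6,0,10, 0,0,-4,0,10, 0,0,0,0,10]' >/dev/null; python3 st.py;python3 -m pendant '[0,0,-1.5,0,10, 0,0,0,0,10]' >/dev/null; python3 st.py; python3 -m pendant '[0,0,-1,0,10, 0,0,0,0,10]' >/dev/null; python3 st.py
```

```text
t 26.23 tcp [ 476.5 -119.5   72. ] toolz [-2.87 -1.79] grasp [ 477.5 -118.9   91. ] yaw -22.5 sum 182.19 j [-18.1   1.1 109.4  -2.7  71.7  95.2] gap 19.9 F [-0.1 -0.1 -1.7]
t 26.4 tcp [ 476.4 -119.4   70.2] toolz [-2.88 -1.79] grasp [ 477.4 -118.8   89.1] yaw -22.5 sum 182.2 j [-18.1   1.2 109.5  -2.7  71.6  95.2] gap 19.4 F [-0.4  0.7 -1.4]
t 26.57 tcp [ 476.6 -119.4   69.2] toolz [-2.86 -1.8 ] grasp [ 477.5 -118.8   88.2] yaw -22.5 sum 182.18 j [-18.1   1.3 109.5  -2.7  71.4  95.2] gap 19.9 F [-0.2  0.1 -0.4]
```

```bash
python3 -m pendant '[0,0,-1,0,10, 0,0,0,0,10]' >/dev/null; python3 st.py; python3 -m pendant '[0,0,-1,0,10, 0,0,0,0,10]' >/dev/null; python3 st.py
```

```text
t 26.73 tcp [ 477.1 -119.7   68.9] toolz [-2.8  -1.82] grasp [ 478.  -119.1   87.9] yaw -22.5 sum 182.12 j [-18.1   1.3 109.5  -2.7  71.3  95.2] gap 19.7 F [ 0.1 -0.4 -0.9]
t 26.9 tcp [ 477.7 -119.9   69. ] toolz [-2.74 -1.85] grasp [ 478.6 -119.3   87.9] yaw -22.5 sum 182.05 j [-18.1   1.3 109.4  -2.8  71.3  95.2] gap 19.8 F [ 0.8  0.4 -0.7]
```

Contact at 69. Releasing, lifting, then checking.

```bash
python3 -m pendant '[0,0,0,0,22, 0,0,0,0,25, 0,0,0,0,32, 0,0,0,0,40, 0,0,0,0,44, 0,0,0,0,44]' >/dev/null; python3 st.py; python3 -m pendant '[0,0,8,0,44, 0,0,10,0,44, 0,0,12,0,44, 0,0,12,0,44, 0,0,12,0,44, 0,0,12,0,44, 0,0,10,0,44, 0,0,0,0,44, 0,0,0,0,44]' >/dev/null; python3 st.py; python3 - <<'E'
from h import *
s=viewer.snapshot("side")
cv2.imwrite("pics/g15.png",cv2.resize(s["frame"][90:230,230:370],None,fx=4,fy=4,interpolation=cv2.INTER_CUBIC))
E
```

```text
t 27.4 tcp [ 477.8 -119.9   68.7] toolz [-2.72 -1.85] grasp [ 478.7 -119.3   87.6] yaw -22.5 sum 182.03 j [-18.1   1.4 109.5  -2.8  71.2  95.2] gap 43.6 F [-0.2  0.2  0.6]
t 28.15 tcp [ 477.9 -119.9  154.4] toolz [-2.57 -1.9 ] grasp [ 478.8 -119.3  173.4] yaw -22.5 sum 181.86 j [-18.1  -4.3 105.5  -2.6  80.7  94.8] gap 43.8 F [ 0.3  0.4 -0.7]
```

View pics/g15.png

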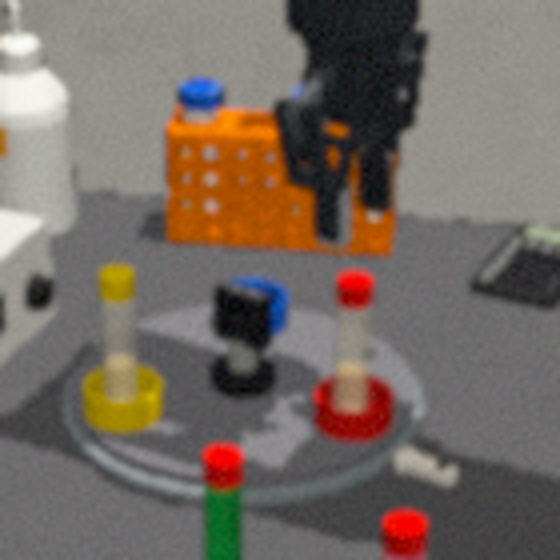

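Red and yellow vials both stand upright in their cups ((355,290) and (117,285) caps). Now the blue vial.

```bash
python3 -m pendant '[0,8,1,0.02,55, 0,16,1,0.025,55, 0,16,1,0.025,55, 0,16,1,0.025,55, 0,16,1,0.025,55, 0,16,1,0.025,55, 0,16,1,0.025,55, 0,16,1,0.025,55, 0,16,1,0.025,55, 0,16,1,0.025,55, 0,16,1,0.025,55, 0,16,1,0.025,55]' >/dev/null; python3 st.py; python3 -m pendant '[0,16,0,0.025,55, 0,16,0,0.025,55, 0,16,0,0.025,55, 0,16,0,0.025,55, 0,16,0,0.025,55, 0,16,0,0.025,55, 0,16,0,0.025,55, 0,16,0,0.025,55, 0,16,0,0.025,55, 0,16,0,0.025,55]' >/dev/null; python3 st.py
```

```text
t 29.2 tcp [469.3  75.5 156.5] toolz [-2.89 -2.58] grasp [470.3  76.4 175.4] yaw -4.4 sum 183.1 j [  4.8  -5.9 106.8  -2.4  82.2  99.5] gap 55.2 F [0.4 0.2 0.2]
t 30.03 tcp [459.1 247.5 146.6] toolz [-3.05 -3.56] grasp [460.1 248.7 165.5] yaw 11.4 sum 184.25 j [ 24.1   3.   99.2  -2.   82.1 102.9] gap 54.9 F [ 0.3  1.2 -0.2]
```

```bash
python3 -m pendant '[2,10,0,0.02,55, 2,10,0,0.02,55, 2,10,0,0.02,55, 2,10,0,0.02,55, 1,10,0,0.02,55, 1,10,0,0.02,55, 0,6,0,0,55, 0,0,0,0,55, 0,0,0,0,55]' >/dev/null; python3 st.py
```

```text
t 30.78 tcp [467.2 321.7 143.1] toolz [-2.84 -4.09] grasp [468.1 323.  162.1] yaw 19.3 sum 184.54 j [ 30.7  10.3  91.6  -2.1  82.6 101.6] gap 55.1 F [-0.4  0.6  0.5]
```

```bash
python3 -m pendant '[-6,5,0,0,55, 0,0,0,0,55, 0,0,-15,0,55, 0,0,-15,0,55, 0,0,0,0,55, 0,0,0,0,55]' >/dev/null; python3 st.py; python3 - <<'E'
from h import *
s=viewer.snapshot("side")
cv2.imwrite("pics/g16.png",cv2.resize(s["frame"][210:360,220:370],None,fx=4,fy=4,interpolation=cv2.INTER_CUBIC))
E
```

```text
t 31.28 tcp [461.1 326.1 114.1] toolz [-2.72 -4.04] grasp [462.  327.4 133. ] yaw 19.2 sum 184.44 j [ 31.4  11.4  93.6  -2.1  79.5 102.6] gap 55.1 F [-1.7  0.3  0.6]
```

View pics/g16.png

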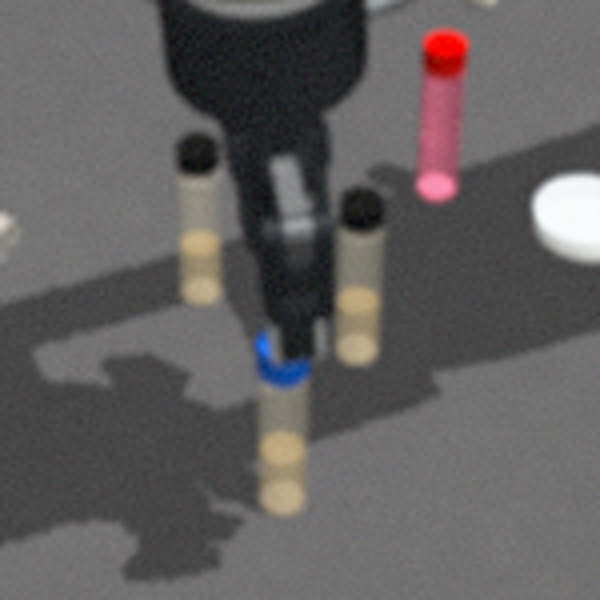

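The blue cap (283,352) sits behind the near fingertip (297,350), in line with the jaws. The black vials (197,150) and (360,210) are clear. Descending.

```bash
python3 -m pendant '[0,0,-10,0,52, 0,0,-12,0,52, 0,0,-12,0,52, 0,0,-12,0,52, 0,0,-10,0,52, 0,0,-6,0,52, 0,0,0,0,52, 0,0,0,0,52]'>/dev/null; python3 st.py
```

```text
t 32.0 tcp [460.8 325.4  46.3] toolz [-2.72 -4.05] grasp [461.7 326.7  65.2] yaw 19.1 sum 184.44 j [ 31.3  15.8  96.1  -2.1  72.6 102.9] gap 51.9 F [0.4 0.2 0.8]
```

```bash
python3 -m pendant '[0,1,-1,0,52, 0,0,0,0,40, 0,0,0,0,30, 0,0,0,0,25, 0,0,0,0,10, 0,0,0,0,10, 0,0,0,0,10, 0,0,0,0,10]' 25 >/dev/null; python3 st.py;python3 -m pendant '[0,0,0,0,10, 0,0,5,0,10, 0,0,10,0,10, 0,0,12,0,10, 0,0,12,0,10, 0,0,12,0,10, 0,0,8,0,10, 0,0,0,0,10, 0,0,0,0,10]' 25 >/dev/null; python3 st.py; python3 - <<'E'
from h import *
s=viewer.snapshot("side")
cv2.imwrite("pics/g17.png",cv2.resize(s["frame"][190:340,220:370],None,fx=4,fy=4,interpolation=cv2.INTER_CUBIC))
E
```

```text
t 32.67 tcp [462.4 327.7  47.7] toolz [-2.52 -3.92] grasp [463.2 329.   66.7] yaw 19.1 sum 184.21 j [ 31.4  15.8  95.9  -2.1  72.5 102.9] gap 26.1 F [-0.7  0.5 -0.8]
t 33.42 tcp [463.3 328.1 116. ] toolz [-2.33 -3.8 ] grasp [464.1 329.4 135. ] yaw 19.1 sum 183.98 j [ 31.4  11.3  93.5  -2.1  79.2 102.7] gap 26.0 F [-0.2  0.3  0.6]
```

View pics/g17.png

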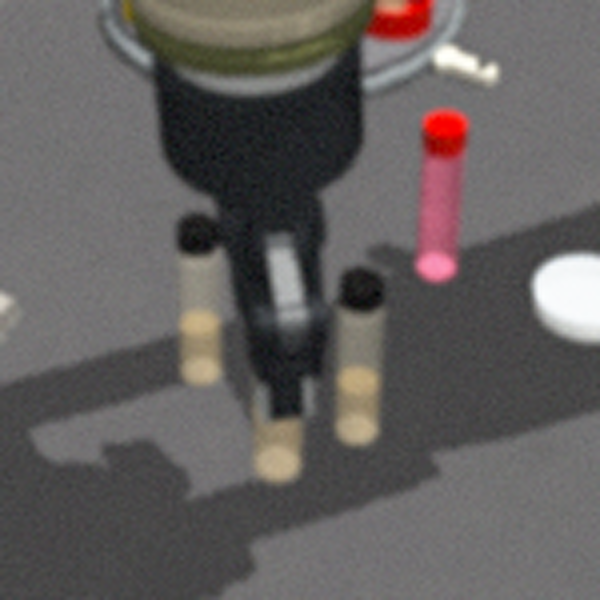

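Gap is 26 mm rather than 20, so the post is caught across its corners. I'll set it back down and regrip at a different yaw.

```bash
python3 -m pendant '[0,0,-8,0,10, 0,0,-12,0,10, 0,0,-12,0,10, 0,0,-12,0,10, 0,0,-10,0,10, 0,0,-6,0,10, 0,0,0,0,10, 0,0,0,0,10]'>/dev/null; python3 st.py
```

```text
t 34.13 tcp [461.  327.3  45.7] toolz [-2.59 -3.9 ] grasp [461.9 328.6  64.6] yaw 19.1 sum 184.27 j [ 31.5  15.9  96.1  -2.1  72.3 103. ] gap 25.8 F [-1.  -0.8 13.8]
```

```bash
python3 -m pendant '[0,0,0.5,0,10, 0,0,0,0,30, 0,0,0,0,40, 0,0,0,0,52, 0,0,0,0,52, 0,0,0,0,52]'>/dev/null; python3 st.py;  python3 -m pendant '[0,0,0,-0.065,52, 0,0,0,-0.065,52, 0,0,0,-0.065,52, 0,0,0,-0.065,52, 0,0,0,-0.065,52, 0,0,0,-0.06,52, 0,0,0,0,52, 0,0,0,0,52]'>/dev/null; python3 st.py; python3 - <<'E'
from h import *
s=viewer.snapshot("side")
cv2.imwrite("pics/g18.png",cv2.resize(s["frame"][210:360,220:370],None,fx=4,fy=4,interpolation=cv2.INTER_CUBIC))
E
```

```text
t 34.63 tcp [460.7 327.2  44.8] toolz [-2.67 -3.95] grasp [461.6 328.5  63.7] yaw 19.1 sum 184.36 j [ 31.5  16.   96.1  -2.1  72.3 103. ] gap 51.8 F [-0.   0.2 -0.6]
t 35.3 tcp [460.  326.7  43.9] toolz [-4.08 -2.64] grasp [461.3 327.6  62.8] yaw -3.9 sum 184.86 j [ 30.3  16.2  95.8  -0.2  72.8 124.2] gap 51.9 F [ 0.6 -0.2 -0.1]
```

View pics/g18.png

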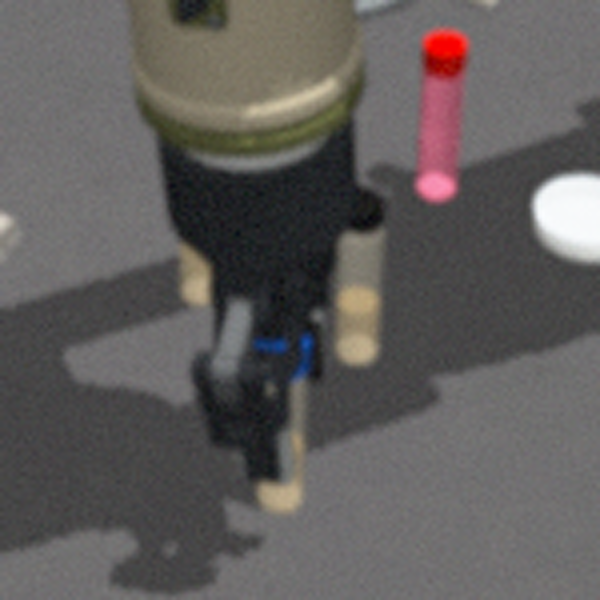

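Vial still stands, base at (278,492), between the fingers. Closing.

```bash
python3 -m pendant '[0,0,1,0,40, 0,0,0,0,30, 0,0,0,0,25, 0,0,0,0,10, 0,0,0,0,10, 0,0,0,0,10, 0,0,0,0,10]' 25 >/dev/null; python3 st.py
```

```text
t 35.93 tcp [459.9 326.8  45. ] toolz [-4.06 -2.67] grasp [461.2 327.7  64. ] yaw -3.5 sum 184.85 j [ 30.4  16.1  95.8  -0.3  72.9 123.9] gap 19.8 F [ 1.   0.6 -0. ]
```

Gap is 19.8, a flat grip. Lifting and carrying to the blue cup.

```bash
python3 -m pendant '[0,0,5,0,10, 0,0,10,0,10, 0,0,14,0,10, 0,0,14,0,10, 0,0,14,0,10, 0,0,14,0,10, 0,0,14,0,10, 0,0,14,0,10, 0,0,10,0,10, 0,0,0,0,10, 0,0,0,0,10]' 25 >/dev/null; python3 st.py;python3 - <<'E'
from h import *
s=viewer.snapshot("side")
cv2.imwrite("pics/g19.png",cv2.resize(s["frame"][170:350,200:380],None,fx=3,fy=3,interpolation=cv2.INTER_CUBIC))
E
```

```text
t 36.85 tcp [459.  326.6 165.8] toolz [-3.98 -2.6 ] grasp [460.3 327.4 184.8] yaw -3.5 sum 184.75 j [ 30.4   8.7  90.9  -0.2  85.1 123.8] gap 19.7 F [ 0.3  0.4 -0.6]
```

View pics/g19.png

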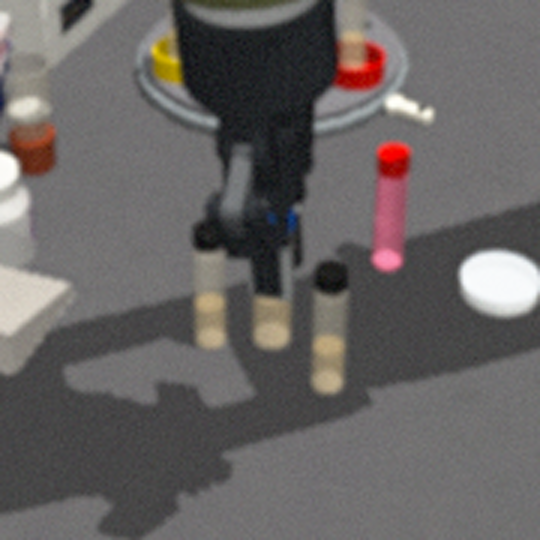

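Blue vial is held (base at (271,335)) above the black vials' height. Traversing.

```bash
python3 -m pendant '[1,-7,1,0,10, 3,-14,1,0,10, 3,-14,1,0,10, 3,-14,1,0,10, 3,-14,1,0,10, 3,-14,1,0,10, 3,-14,1,0,10, 3,-14,1,0,10, 3,-14,1,0,10, 3,-14,1,0,10, 3,-14,1,0,10, 3,-14,1,0,10]' >/dev/null; python3 st.py; python3 -m pendant '[3,-14,1,0,10, 3,-14,1,0,10, 3,-14,1,0,10, 3,-14,1,0,10, 3,-14,1,0,10, 3,-14,1,0,10, 3,-14,1,0,10, 3,-14,1,0,10, 3,-14,1,0,10, 3,-14,1,0,10, 0,0,0,0,10]' >/dev/null; python3 st.py
```

```text
t 37.9 tcp [488.9 143.5 168.7] toolz [-4.89 -3.08] grasp [490.5 144.5 187.6] yaw -3.7 sum 185.44 j [ 12.    1.2  98.6  -2.   85.6 105.8] gap 19.6 F [-0.6 -0.9 -0.8]
t 38.82 tcp [510.9 -23.6 171.4] toolz [-5.85 -3.3 ] grasp [512.8 -22.5 190.3] yaw -4.4 sum 185.53 j [-5.6  1.6 98.  -3.9 85.9 89.1] gap 19.6 F [ 0.  -0.8 -0.6]
```

```bash
python3 -m pendant '[2.5,-8,0,0,10, 2.5,-8,0,0,10, 2.5,-8,0,0,10, 2.5,-8,0,0,10, 2.5,-8,0,0,10, 2.5,-8,0,0,10, 2.5,-8,0,0,10, 2.5,-8,0,0,10, 2.5,-8,0,0,10, 2.5,-8,0,0,10]' >/dev/null; python3 st.py
```

```text
t 39.65 tcp [ 535.6 -111.9  169.4] toolz [-6.07 -3.24] grasp [ 537.6 -110.8  188.3] yaw -4.4 sum 185.14 j [-14.1   6.8  92.8  -4.6  85.5  80.7] gap 19.8 F [-0.4  0.5 -1. ]
```

```bash
python3 -m pendant '[2.5,-8,0,0,10, 2.5,-8,0,0,10, 2.5,-8,0,0,10, 2.5,-8,0,0,10, 2.5,-8,0,0,10, 2.5,-8,0,0,10, 2.5,-8,0,0,10, 2.5,-8,0,0,10, 2.5,-8,0,0,10, 2.5,-8,0,0,10, 2.5,-8,0,0,10]' >/dev/null; python3 -m pendant '[2,-8,0,0,10, 2,-8,0,0,10, 1,-5,0,0,10, 0,0,0,0,10, 0,0,0,0,10]' >/dev/null; python3 st.py
```

```text
t 40.98 tcp [ 571.9 -235.3  168.9] toolz [-6.1  -3.23] grasp [ 573.9 -234.2  187.8] yaw -4.5 sum 184.3 j [-23.9  16.8  81.5  -5.4  86.   71. ] gap 19.4 F [-0.8 -0.1  0.2]
```

```bash
python3 -m pendant '[-3,0,-6,0,10, -2,0,-10,0,10, 0,0,-10,0,10, 0,0,-10,0,10, 0,0,-10,0,10, 0,0,-10,0,10, 0,0,-8,0,10, 0,0,0,0,10, 0,0,0,0,10]' >/dev/null; python3 st.py; python3 - <<'E'
from h import *
s=viewer.snapshot("side");t=viewer.snapshot("top")
cv2.imwrite("pics/g20.png",np.hstack([cv2.resize(s["frame"][90:210,210:330],(400,400),interpolation=cv2.INTER_CUBIC),cv2.resize(t["frame"][130:250,290:410],(400,400))]))
E
```

```text
t 41.73 tcp [ 564.2 -232.3   95.2] toolz [-6.32 -3.1 ] grasp [ 566.3 -231.3  114. ] yaw -4.4 sum 184.59 j [-24.   19.4  86.3  -5.5  78.9  71.5] gap 19.6 F [0.8 0.1 0.3]
```

View pics/g20.png

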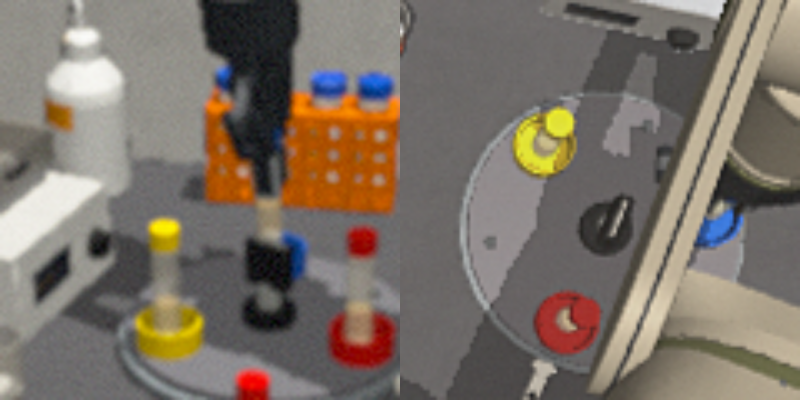

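```bash
python3 -m pendant '[2,-3,-5,0,10, 1,-1,-6,0,10, 0,0,-4,0,10, 0,0,0,0,10, 0,0,0,0,10]' >/dev/null; python3 st.py; python3 - <<'E'
from h import *
s=viewer.snapshot("side");t=viewer.snapshot("top")
cv2.imwrite("pics/g21.png",np.hstack([cv2.resize(s["frame"][130:200,255:325],(400,400),interpolation=cv2.INTER_CUBIC),cv2.resize(t["frame"][160:220,350:410],(400,400),interpolation=cv2.INTER_CUBIC)]))
E
```

```text
t 42.25 tcp [ 572.4 -237.9   86.8] toolz [-5.72 -3.28] grasp [ 574.3 -236.8  105.7] yaw -4.4 sum 183.95 j [-24.2  20.7  85.6  -5.5  77.7  71.4] gap 19.4 F [-0.7  0.9  2.7]
```

View pics/g21.png

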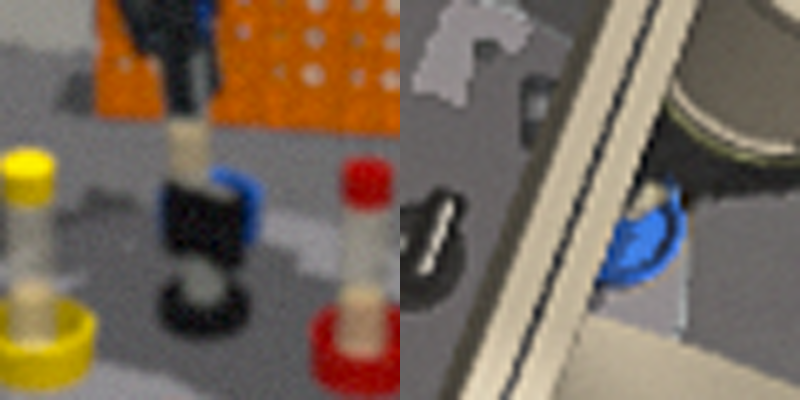

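The vial's base has caught the cup's far (+x) rim: TCP jumped +8 mm in x with 2.7 N in z, and the vial shows left of the cup in the side crop. Backing up and measuring.

```bash
python3 -m pendant '[-2,0,10,0,10, -2,0,8,0,10, 0,0,0,0,10, 0,0,0,0,10]' >/dev/null; python3 st.py; python3 - <<'E'
from h import *
s=viewer.snapshot("side")
f=s["frame"].copy()
for p in [(561,-237,43),(561,-237,60),(561,-237,110)]:
    print(p,proj(s,p).round(1))
print('tcp',proj(s,sensors.sense()['tool_pos']).round(1))
hsv=cv2.cvtColor(f,cv2.COLOR_BGR2HSV)
m=cv2.inRange(hsv,(10,40,110),(28,140,255))[130:175,270:310]
ys,xs=np.where(m);ys+=130;xs+=270
for y in range(130,175): 
    r=xs[ys==y]
    if len(r)>2: print(y,r.min(),r.max(),end='; ')
cv2.imwrite("pics/g22.png",cv2.resize(f[110:190,250:330],None,fx=7,fy=7,interpolation=cv2.INTER_CUBIC))
E
```

```text
t 42.68 tcp [ 567.5 -238.3  105.8] toolz [-5.77 -3.3 ] grasp [ 569.4 -237.2  124.7] yaw -4.4 sum 183.96 j [-24.4  19.   85.6  -5.5  79.4  71.1] gap 19.8 F [-0.3 -0.3 -0.3]
(561, -237, 43) [292.7 163. ]
(561, -237, 60) [292.8 157.5]
(561, -237, 110) [292.9 140.8]
tcp [290.6 141.7]
133 281 283; 134 276 284; 135 281 309; 136 271 309; 140 282 284; 141 271 284; 142 271 309; 143 271 309; 144 271 309; 145 286 292; 146 286 292; 147 271 292; 148 287 292; 149 287 292; 150 286 292; 151 279 293; 152 286 300; 153 287 308; 154 287 292; 155 286 293; 156 287 293; 157 287 292;
```

View pics/g22.png

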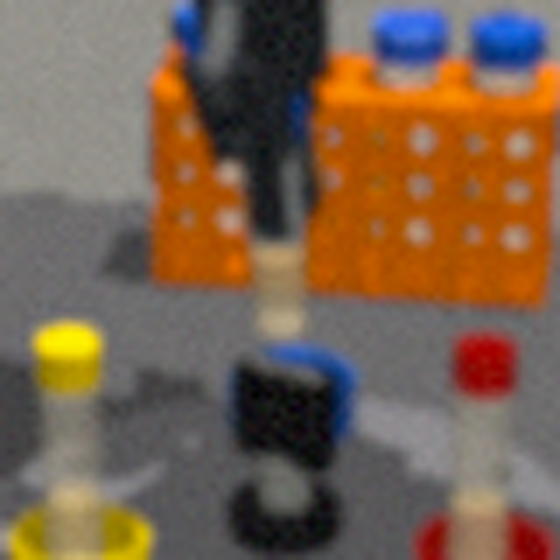

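```bash
python3 -m pendant '[-4,2,0,0,10, -4,1,0,0,10, 0,0,0,0,10, 0,0,0,0,10]' >/dev/null; python3 st.py; python3 -m pendant '[0,0,-6,0,10, 0,0,-5,0,10, 0,0,0,0,10, 0,0,0,0,10]' >/dev/null; python3 st.py; python3 - <<'E'
from h import *
s=viewer.snapshot("side");t=viewer.snapshot("top")
cv2.imwrite("pics/g23.png",np.hstack([cv2.resize(s["frame"][130:200,255:325],(400,400),interpolation=cv2.INTER_CUBIC),cv2.resize(t["frame"][160:220,350:410],(400,400),interpolation=cv2.INTER_CUBIC)]))
E
```

```text
t 43.07 tcp [ 558.1 -234.8  105. ] toolz [-5.83 -3.27] grasp [ 560.  -233.8  123.9] yaw -4.5 sum 184.03 j [-24.4  17.6  87.4  -5.5  79.   71.1] gap 19.4 F [ 0.   0.2 -0.3]
t 43.4 tcp [ 557.5 -234.6   92. ] toolz [-5.89 -3.24] grasp [ 559.4 -233.5  110.8] yaw -4.4 sum 184.1 j [-24.4  18.4  87.9  -5.5  77.8  71.2] gap 20.0 F [ 0.4  0.5 -0. ]
```

View pics/g23.png

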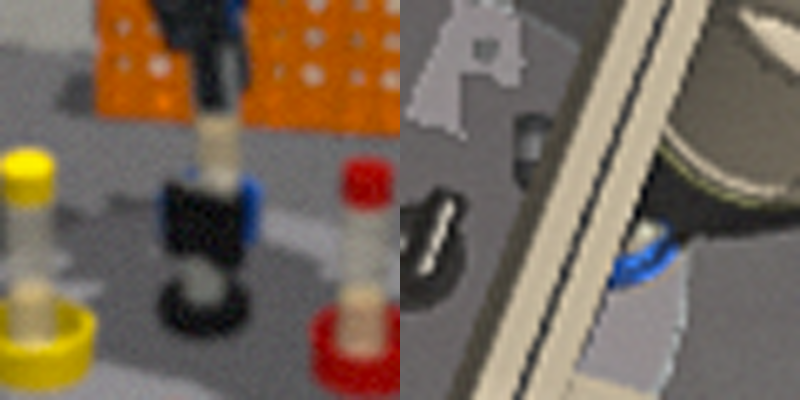

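```bash
python3 - <<'E'
from h import *
t=viewer.snapshot("top")
print(proj(t,(561,-236.4,43)),ray(t,389.3,196,47),ray(t,387,198.2,47))
cv2.imwrite("pics/g24.png",cv2.resize(t["frame"][180:210,375:405],None,fx=20,fy=20,interpolation=cv2.INTER_NEAREST))
E
```

```text
[382.82040651 193.74692657] [ 554.34951212 -252.67157347   47.        ] [ 548.3677851  -246.32603176   47.        ]
```

View pics/g24.png

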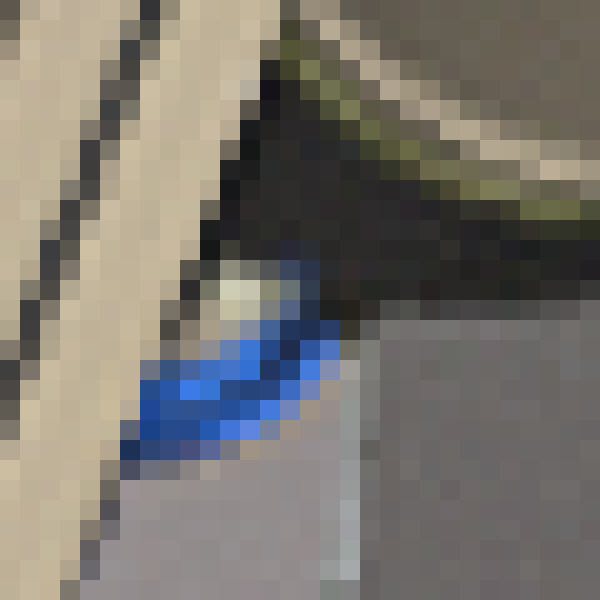

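Vial base appears within the cup in both views: side crop 220 against cup centre 212, top within about 4 mm. Lowering gently.

```bash
python3 -m pendant '[2,0,-4,0,10, 0,1,-5,0,10, 0,0,0,0,10]' >/dev/null; python3 st.py; python3 -m pendant '[0,0,-4,0,10, 0,0,-3,0,10, 0,0,0,0,10]' >/dev/null; python3 st.py;  python3 -m pendant '[0,0,-2,0,10, 0,0,0,0,10]' >/dev/null; python3 st.py
```

```text
t 43.8 tcp [ 560.5 -233.9   83.4] toolz [-5.78 -3.29] grasp [ 562.5 -232.8  102.2] yaw -4.5 sum 184.0 j [-24.2  19.1  87.9  -5.5  77.   71.5] gap 19.6 F [-0.1  0.7 -0.8]
t 44.05 tcp [ 560.5 -233.7   75.3] toolz [-5.8  -3.29] grasp [ 562.5 -232.6   94.2] yaw -4.4 sum 184.02 j [-24.2  19.7  88.2  -5.5  76.2  71.5] gap 19.6 F [ 0.5  0.5 -0.2]
t 44.22 tcp [ 560.3 -233.6   72.7] toolz [-5.83 -3.27] grasp [ 562.2 -232.5   91.6] yaw -4.4 sum 184.06 j [-24.2  19.8  88.3  -5.5  76.   71.6] gap 19.5 F [ 0.7 -0.5 -1.3]
```

```bash
for i in 1; do python3 -m pendant '[0,0,-1.5,0,10, 0,0,0,0,10]' >/dev/null; python3 st.py;  python3 -m pendant '[0,0,-1.5,0,10, 0,0,0,0,10]' >/dev/null; python3 st.py; done;  python3 -m pendant '[0,0,-1,0,10, 0,0,0,0,10]' >/dev/null; python3 st.py
```

```text
t 44.38 tcp [ 560.3 -233.7   71.1] toolz [-5.83 -3.27] grasp [ 562.2 -232.6   90. ] yaw -4.4 sum 184.06 j [-24.2  19.9  88.3  -5.6  75.8  71.6] gap 19.7 F [-0.6 -0.2 -0.3]
t 44.55 tcp [ 560.4 -233.7   69.7] toolz [-5.81 -3.28] grasp [ 562.4 -232.6   88.6] yaw -4.4 sum 184.04 j [-24.2  20.   88.4  -5.6  75.7  71.6] gap 19.6 F [ 0.  -0.  -0.8]
t 44.72 tcp [ 560.8 -234.    69.3] toolz [-5.76 -3.31] grasp [ 562.7 -232.9   88.2] yaw -4.4 sum 183.98 j [-24.2  20.1  88.3  -5.6  75.6  71.6] gap 19.6 F [ 0.6  0.2 -0.6]
```

```bash
python3 -m pendant '[0,0,-1,0,10, 0,0,0,0,10]' >/dev/null; python3 st.py; python3 -m pendant '[0,0,0,0,22, 0,0,0,0,25, 0,0,0,0,32, 0,0,0,0,40, 0,0,0,0,44, 0,0,0,0,44]' >/dev/null; python3 st.py; python3 - <<'E'
from h import *
s=viewer.snapshot("side")
cv2.imwrite("pics/g25.png",cv2.resize(s["frame"][110:200,245:335],(600,600),interpolation=cv2.INTER_CUBIC))
E
```

```text
t 44.88 tcp [ 561.4 -234.1   69.3] toolz [-5.69 -3.33] grasp [ 563.3 -233.    88.2] yaw -4.4 sum 183.91 j [-24.2  20.1  88.3  -5.6  75.5  71.6] gap 19.9 F [ 0.6 -0.3 -0.5]
t 45.38 tcp [ 561.2 -234.1   68.8] toolz [-5.71 -3.33] grasp [ 563.1 -233.    87.7] yaw -4.5 sum 183.92 j [-24.2  20.1  88.4  -5.6  75.5  71.6] gap 44.0 F [-1.   0.3  0.1]
```

View pics/g25.png

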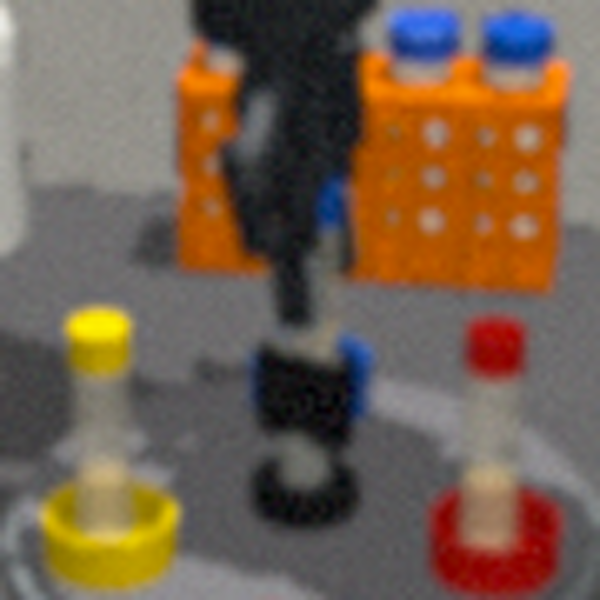

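Blue vial is released and stands upright behind the bar (cap (330,205)). Lifting clear.

```bash
python3 -m pendant '[0,0,6,0,50, 0,0,8,0,50, 0,0,10,0,50, 0,0,12,0,50, 0,0,12,0,50, 0,0,12,0,50, 0,0,12,0,50, 0,0,12,0,50, 0,0,12,0,50, 0,0,0,0,50, 0,0,0,0,50]' >/dev/null; python3 st.py;  python3 -m pendant '[0,0,15,0,50, 0,-20,10,0,50, 0,-20,5,0,50, 0,-20,0,0,50, 0,-20,0,0,50, 0,-20,0,0,50, 0,-20,0,0,50, 0,-20,0,0,50, 0,-20,0,0,50, 0,-10,0,0,50, 0,0,0,0,50, 0,0,0,0,50]' >/dev/null; python3 st.py; python3 - <<'E'
from h import *
s=viewer.snapshot("side");t=viewer.snapshot("top")
cv2.imwrite("pics/g26.png",np.hstack([cv2.resize(s["frame"][120:340,200:380],(360,440),interpolation=cv2.INTER_CUBIC),cv2.resize(t["frame"][140:270,160:410],None,fx=1.72,fy=3.385,interpolation=cv2.INTER_CUBIC)]))
for n,p in (("top",t),("side",s)):
    for c in H:
        for ce,st in blobs(p,c,20):
            w=ray(p,*ce,38);w2=ray(p,*ce,117)
            if 300<w[0]<700 and -300<w[1]<400: print(n,c,ce.round(1),'z38',w[:2].round(1),'z117',w2[:2].round(1),st[4])
E
```

```text
t 46.35 tcp [ 562.4 -234.6  179.6] toolz [-5.39 -3.47] grasp [ 564.2 -233.5  198.5] yaw -4.5 sum 183.52 j [-24.2  14.2  83.3  -5.4  86.   70.6] gap 50.0 F [-0.9 -0.3 -0.3]
t 47.35 tcp [ 558.6 -408.4  201.3] toolz [-6.01 -3.01] grasp [ 560.6 -407.4  220.2] yaw -4.3 sum 182.97 j [-37.2  25.8  66.8  -6.   90.4  57. ] gap 50.1 F [1.  1.1 1.4]
top red [276.2 205.4] z38 [529.5  52.4] z117 [521.2  50.8] 60
top red [341.1 226.7] z38 [ 471.9 -123. ] z117 [ 467.9 -111.6] 249
top red [257.9 246.1] z38 [419.4 101.2] z117 [419.3  96. ] 61
top yellow [332.1 173. ] z38 [ 618.9 -100.4] z117 [603.9 -90.7] 240
top blue [383.6 192.1] z38 [ 566.1 -240. ] z117 [ 555.1 -219.9] 202
side red [318.9 161.3] z38 [ 492.4 -270.9] z117 [ 475.1 -118. ] 75
side red [319.2 191.9] z38 [ 469.5 -105.5] z117 [455.3  25.4] 201
side red [285.4 205.8] z38 [540.2 -26. ] z117 [516.5  94.2] 90
side red [211.6 220.1] z38 [694.4  65.3] z117 [650.2 173.4] 86
side red [330.9 223. ] z38 [425.7  24.5] z117 [417.3 138. ] 134
side yellow [259.2 160.6] z38 [ 658.1 -243. ] z117 [618.7 -93.9] 80
side yellow [261.3 190.9] z38 [613.3 -82.8] z117 [579.9  45. ] 204
side blue [298.6 164.4] z38 [ 545.2 -241.8] z117 [520.9 -92.8] 20
```

View pics/g26.png

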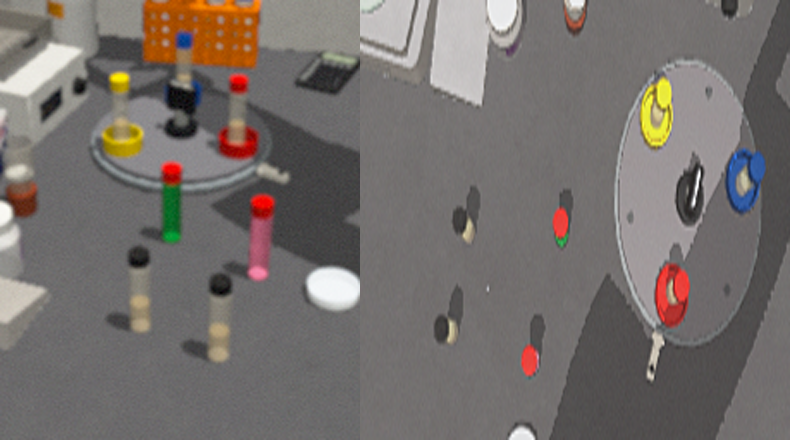

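```bash
python3 - <<'E'
from h import *
t=viewer.snapshot("top")
# screws now, vs in g6.png (crop taken right after turning, x2.5,x3)
def spots(gray,cs,inv):
    out=[]
    for (u,v),k in zip(cs,range(3)):
        ui,vi=int(round(u)),int(round(v));w=gray[vi-4:vi+5,ui-4:ui+5].astype(float)
        d=np.clip(np.median(w)-12-w,0,None);yy,xx=np.mgrid[vi-4:vi+5,ui-4:ui+5]
        out.append((((d*xx).sum()/d.sum()),((d*yy).sum()/d.sum())))
    return out
g=cv2.imread("pics/g6.png")[:,400:];g=cv2.resize(g,(160,130),interpolation=cv2.INTER_AREA)
old=np.zeros((420,560),np.uint8);old[145:275,250:410]=cv2.cvtColor(g,cv2.COLOR_BGR2GRAY)
new=cv2.cvtColor(t["frame"],cv2.COLOR_BGR2GRAY)
cs=[(316.8,202.7),(364,167.7),(372.4,226)]
for im,n in((old,'old'),(new,'new')):
    P=[ray(t,u,v,22)[:2] for u,v in spots(im,cs,0)]
    print(n,[ (p.round(1).tolist(),round(float(np.degrees(np.arctan2(p[1]+152.4,p[0]-550.8))),1)) for p in P])
cv2.imwrite("pics/g27.png",cv2.resize(t["frame"][145:265,300:420],None,fx=5,fy=5,interpolation=cv2.INTER_CUBIC))
E
```

```text
old [([539.9, -58.4], 96.6), ([637.9, -190.1], -23.4), ([475.0, -209.5], -143.0)]
new [([535.7, -58.9], 99.2), ([639.7, -186.3], -20.9), ([477.3, -212.3], -140.8)]
```

View pics/g27.png

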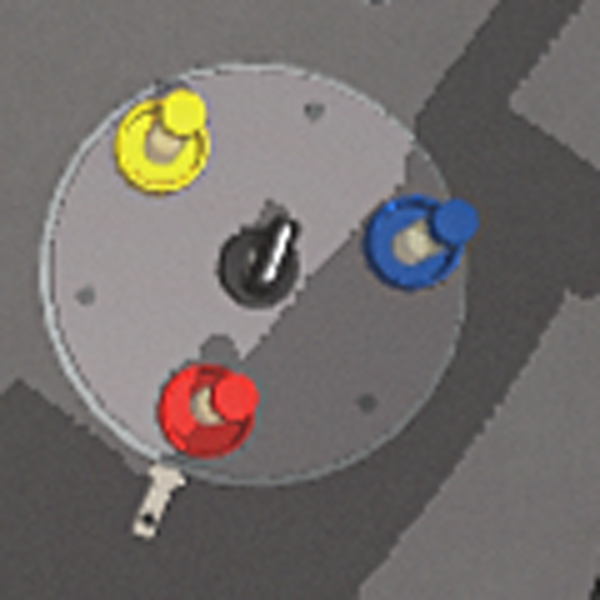

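All three vials stand upright in their cups. But the screws on the table show the carousel has turned about +2.4° since I set it (red about 159.2°, pointer 156.7°), because the blue vial brushed its rim. I'll mend it by closing the gripper on the bar at the home yaw. First a half turn of the tool, which reverses the direction of the tilt it has picked up.

```bash
python3 -m pendant '[0,0,0,0.1,50, 0,0,0,0.1,50, 0,0,0,0.1,50, 0,0,0,0.1,50, 0,0,0,0.1,50, 0,0,0,0.1,50, 0,0,0,0.1,50, 0,0,0,0.1,50, 0,0,0,0.1,50, 0,0,0,0.1,50, 0,0,0,0.1,50, 0,0,0,0.1,50]' >/dev/null; python3 st.py;  python3 -m pendant '[0,0,0,0.1,50, 0,0,0,0.1,50, 0,0,0,0.1,50, 0,0,0,0.1,50, 0,0,0,0.1,50, 0,0,0,0.1,50, 0,0,0,0.1,50, 0,0,0,0.1,50, 0,0,0,0.1,50, 0,0,0,0.1,50, 0,0,0,0.1,50, 0,0,0,0.1,50]' >/dev/null; python3 st.py
```

```text
t 48.5 tcp [ 565.2 -391.6  205.8] toolz [ 1.32 -6.55] grasp [ 564.8 -389.5  224.6] yaw 68.6 sum 175.04 j [-36.6  17.1  77.2  -4.5  80.7 -14.9] gap 50.3 F [-0.4  0.7 -0.7]
t 49.5 tcp [ 570.8 -374.6  211.4] toolz [ 7.01 -0.47] grasp [ 568.4 -374.4  230.3] yaw 142.0 sum 174.31 j [-39.8  14.8  79.3   4.2  80.2 -92.5] gap 50.1 F [0.4 0.8 0.3]
```

```bash
python3 -m pendant '[0,0,0,0.1,50, 0,0,0,0.1,50, 0,0,0,0.05,50, 0,0,0,0,50]' >/dev/null; python3 st.py;  python3 -m pendant '[0,12,0,0,50, -2,24,0,0,50, -2,24,0,0,50, -2,24,0,0,50, -2,24,0,0,50, -2,24,0,0,50, -2,24,0,0,50, -2,24,0,0,50, -2,12,0,0,50, 0,0,0,0,50, 0,0,0,0,50]' >/dev/null; python3 st.py
```

```text
t 49.83 tcp [ 572.3 -369.6  213.1] toolz [6.99 1.43] grasp [ 569.9 -370.1  232. ] yaw 157.7 sum 175.6 j [ -40.2   15.6   78.2    5.7   81.8 -108.7] gap 50.2 F [ 0.  -0.5 -0.6]
t 50.75 tcp [ 553.8 -156.2  214.2] toolz [7.22 1.43] grasp [ 551.4 -156.7  233. ] yaw 156.9 sum 173.95 j [-23.5  -2.2  97.3   4.3  78.8 -91.2] gap 50.0 F [-0.4 -0.4 -0.4]
```

```bash
python3 -m pendant '[0,3,-15,0,44, 0,0,-20,0,44, 0,0,-20,0,44, 0,0,-20,0,44, 0,0,-10,0,44, 0,0,0,0,44, 0,0,0,0,44]' >/dev/null; python3 st.py; python3 - <<'E'
from h import *
s=viewer.snapshot("side");t=viewer.snapshot("top")
cv2.imwrite("pics/g28.png",np.hstack([cv2.resize(s["frame"][90:210,230:350],(400,400),interpolation=cv2.INTER_CUBIC),cv2.resize(t["frame"][130:250,290:410],(400,400))]))
E
```

```text
t 51.33 tcp [ 555.5 -158.8  129.3] toolz [7.57 1.1 ] grasp [ 552.9 -159.2  148.1] yaw 156.5 sum 173.53 j [-23.6   1.6 102.7   4.3  69.2 -91.6] gap 44.4 F [-0.2 -0.1 -0. ]
```

View pics/g28.png

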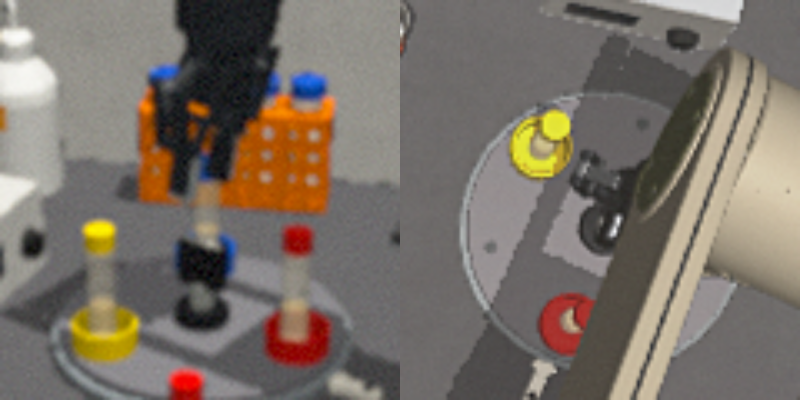

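```bash
python3 -m pendant '[-2,3,-8,0.005,44, 0,3,-10,0,44, 0,0,-10,0,44, 0,0,0,0,44]' >/dev/null; python3 st.py
```

```text
t 51.77 tcp [ 556.4 -153.6  104.1] toolz [8.01 0.96] grasp [ 553.7 -154.   122.9] yaw 156.8 sum 173.03 j [-23.1   2.6 104.5   4.4  65.9 -91.7] gap 44.2 F [-0.5 -0.1 -0.8]
```

```bash
python3 -m pendant '[-2,0,-8,0,44, 0,0,-8,0,44, 0,0,-8,0,44, 0,0,0,0,44]' >/dev/null; python3 st.py; python3 - <<'E'
from h import *
s=viewer.snapshot("side")
cv2.imwrite("pics/g29.png",cv2.resize(s["frame"][120:200,250:330],(600,600),interpolation=cv2.INTER_CUBIC))
E
```

```text
t 52.1 tcp [ 553.9 -153.1   77.2] toolz [7.99 0.97] grasp [ 551.2 -153.4   96. ] yaw 156.8 sum 173.07 j [-23.1   4.1 106.    4.5  63.  -92. ] gap 43.8 F [-0.6 -0.9 -1.1]
```

View pics/g29.png

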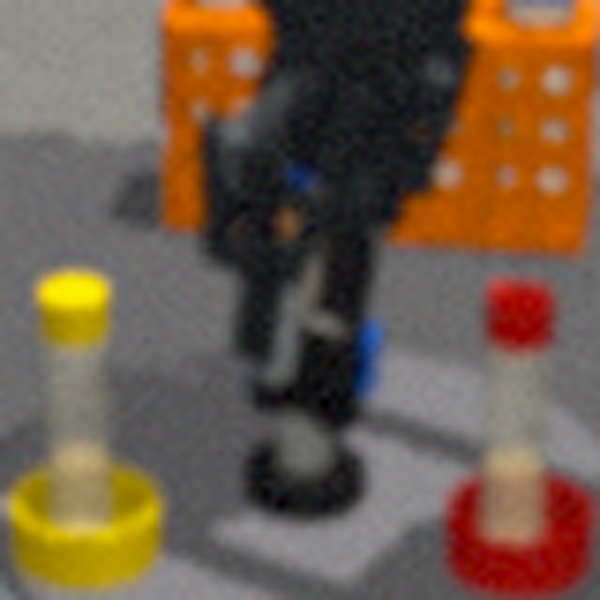

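Fingers straddle the bar and the vials are clear. The last few mm down, then a gentle close.

```bash
python3 -m pendant '[0,0,-7,0.004,44, 0,0,-5,0,44, 0,0,0,0,44, 0,0,0,0,44]' >/dev/null; python3 st.py; python3 -m pendant '[0,0,0,0,35, 0,0,0,0,28, 0,0,0,0,22, 0,0,0,0,5, 0,0,0,0,5, 0,0,0,0,5]' 20 >/dev/null; python3 st.py;python3 -m pendant '[0,0,0,0,5, 0,0,0,0,5]' 20 >/dev/null; python3 st.py
```

```text
t 52.48 tcp [ 554.7 -153.5   65.1] toolz [8.06 0.98] grasp [ 552.  -153.9   83.9] yaw 157.1 sum 173.02 j [-23.2   5.1 106.3   4.6  61.6 -92.4] gap 44.1 F [-0.   0.1  0.6]
t 52.98 tcp [ 555.2 -153.5   65.8] toolz [8.11 0.96] grasp [ 552.5 -153.8   84.6] yaw 157.1 sum 172.96 j [-23.2   5.1 106.3   4.6  61.6 -92.4] gap 14.5 F [ 1.2  0.7 -1.5]
t 53.15 tcp [ 555.2 -153.5   65.8] toolz [8.11 0.95] grasp [ 552.5 -153.8   84.6] yaw 157.1 sum 172.96 j [-23.1   5.1 106.3   4.6  61.6 -92.4] gap 14.4 F [ 0.5  1.9 -0.8]
```

```bash
cat > sc.py <<'E'
from h import *
t=viewer.snapshot("top");g=cv2.cvtColor(t["frame"],cv2.COLOR_BGR2GRAY)
for u,v in [(317,203.5),(363,167.5),(373,226)]:
    ui,vi=int(round(u)),int(round(v));w=g[vi-4:vi+5,ui-4:ui+5].astype(float)
    d=np.clip(np.median(w)-12-w,0,None);yy,xx=np.mgrid[vi-4:vi+5,ui-4:ui+5]
    if d.sum()==0: print('none');continue
    p=ray(t,(d*xx).sum()/d.sum(),(d*yy).sum()/d.sum(),22)
    print(p[:2].round(1),'ang',np.degrees(np.arctan2(p[1]+152.4,p[0]-550.8)).round(2),'r',np.hypot(p[1]+152.4,p[0]-550.8).round(1),'sum',d.sum())
cv2.imwrite("pics/sc_last.png",cv2.resize(t["frame"][150:250,300:400],(500,500)))
E
python3 sc.py
```

```text
[536.5 -58.9] ang 98.67 r 94.6 sum 309.0
[ 632.9 -194.5] ang -27.16 r 92.3 sum 289.0
[ 476.7 -211.7] ang -141.32 r 94.9 sum 325.0
```

```bash
python3 -m pendant '[0,0,0,-0.035,5, 0,0,0,0,5, 0,0,0,0,5]' >/dev/null; python3 st.py; python3 sc.py
```

```text
t 53.45 tcp [ 555.2 -153.6   65.8] toolz [8.14 0.65] grasp [ 552.5 -153.9   84.6] yaw 155.1 sum 172.79 j [-23.    5.  106.4   4.3  61.4 -90.1] gap 14.6 F [ 2.5  0.5 -0.9]
[541.1 -58.6] ang 95.92 r 94.3 sum 291.0
[ 641.7 -194.2] ang -24.67 r 100.0 sum 1.0
[ 473.9 -208. ] ang -144.15 r 94.9 sum 348.0
```

```bash
python3 -m pendant '[0,0,0,0.014,5, 0,0,0,0,5, 0,0,0,0,5]' >/dev/null; python3 st.py; python3 sc.py
```

```text
t 53.75 tcp [ 555.2 -153.6   65.8] toolz [8.13 0.8 ] grasp [ 552.5 -153.9   84.6] yaw 156.1 sum 172.87 j [-23.1   5.  106.3   4.5  61.5 -91.3] gap 14.9 F [ 0.8  1.1 -1.5]
[538.9 -58.8] ang 97.24 r 94.3 sum 314.0
[ 634.4 -193.6] ang -26.23 r 93.2 sum 109.0
[ 475.8 -210.1] ang -142.44 r 94.6 sum 312.0
```

```bash
python3 -m pendant '[0,0,0,-0.008,5, 0,0,0,0,5, 0,0,0,0,5]' >/dev/null; python3 st.py; python3 sc.py; python3 -m pendant '[0,0,0,0,18, 0,0,0,0,30, 0,0,0,0,44, 0,0,0,0,44, 0,0,0,0,44]' >/dev/null; python3 st.py; python3 sc.py
```

```text
t 54.05 tcp [ 555.2 -153.6   65.8] toolz [8.13 0.72] grasp [ 552.5 -153.8   84.6] yaw 155.6 sum 172.84 j [-23.    5.  106.3   4.4  61.5 -90.7] gap 14.5 F [ 1.   0.6 -2.3]
[539.8 -58.8] ang 96.72 r 94.2 sum 272.0
[ 633.4 -192.6] ang -25.95 r 91.9 sum 28.0
[ 475.4 -209.5] ang -142.87 r 94.6 sum 339.0
t 54.52 tcp [ 555.6 -153.9   66.5] toolz [8.19 0.72] grasp [ 552.9 -154.1   85.3] yaw 155.6 sum 172.78 j [-23.    5.  106.3   4.4  61.5 -90.7] gap 44.1 F [-0.1 -1.2 -0.6]
[539.9 -58.8] ang 96.66 r 94.3 sum 270.0
[ 635.4 -195.3] ang -26.89 r 94.9 sum 97.0
[ 475.3 -209.5] ang -142.88 r 94.7 sum 351.0
```

```bash
python3 -m pendant '[0,0,6,0,44, 0,0,8,0,44, 0,0,10,0,44, 0,0,12,0,44, 0,0,14,0,44, 0,0,14,0,44, 0,0,14,0,44, 0,0,14,0,44, 0,0,14,0,44, 0,0,14,0,44, 0,0,14,0,44, 0,0,0,0,44]' >/dev/null; python3 st.py; python3 -m pendant '[0,-8,8,0,44, 0,-16,5,0,44, 0,-18,5,0,44, 0,-18,0,0,44, 0,-18,0,0,44, 0,-18,0,0,44, 0,-18,0,0,44, 0,-18,0,0,44, 0,-18,0,0,44, 0,-18,0,0,44, 0,-18,0,0,44, 0,-10,0,0,44]' >/dev/null; python3 -m pendant '[0,-16,0,0,44, 0,-16,0,0,44, 0,-10,0,0,44, 0,0,0,0,44, 0,0,0,0,44, 0,0,0,0,44]' >/dev/null; python3 st.py; python3 sc.py; python3 - <<'E'
from h import *
s=viewer.snapshot("side");t=viewer.snapshot("top")
cv2.imwrite("pics/g30.png",np.hstack([cv2.resize(s["frame"][120:340,200:380],(360,440),interpolation=cv2.INTER_CUBIC),cv2.resize(t["frame"][150:260,300:410],(440,440),interpolation=cv2.INTER_CUBIC)]))
E
```

```text
t 55.57 tcp [ 556.6 -154.2  221.2] toolz [8.7 0.5] grasp [ 553.7 -154.4  240. ] yaw 155.5 sum 172.17 j [-23.   -3.7  98.2   4.   77.7 -89.4] gap 44.0 F [ 1.2 -0.8  0.9]
t 57.07 tcp [ 551.6 -408.5  242.5] toolz [8.63 0.58] grasp [ 548.7 -408.7  261.3] yaw 155.6 sum 174.22 j [ -44.2   14.3   76.8    6.5   83.1 -110.6] gap 44.0 F [ 0.2 -0.2  0.1]
[539.8 -58.8] ang 96.69 r 94.2 sum 281.0
[ 638.  -189.9] ang -23.26 r 95.0 sum 362.0
[ 474.8 -209.2] ang -143.24 r 94.9 sum 148.0
```

View pics/g30.png

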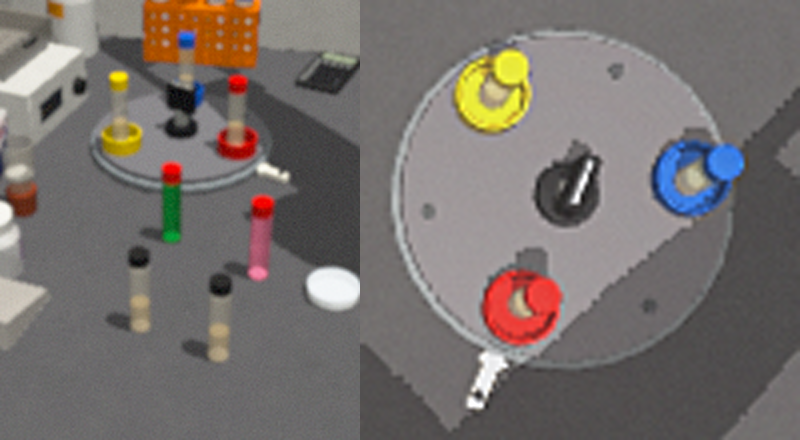

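Red cup is now at 156.7° and the pointer at about 156.7°. All three vials stand upright in their own cups, the blacks, green and pink are untouched, and the arm is clear. Handing in.

```bash
python3 -c "
from bench import job;print(job.hand_in())"
```

```text
the job is handed in; nothing more can be done
None
```

The carousel is at home and the red, yellow and blue vials each stand upright in the cup of their own colour. I handed the job in at about 57 s, with no verdict returned.

I turned the empty carousel about 1.2 rad clockwise by its grip bar. Then I loaded yellow, red and blue, in that order; I took "one after another" not to fix the order of the colours.

My last pictures show the red cup at about 156.7°, against 156.7° for the pointer. The two black-capped vials and the green and pink look-alikes still stand where they were, and the arm is clear of everything.

Not everything went cleanly:
- **Blue grip:** my first grip on the blue vial caught it across its corners (26 mm instead of 20). I set it down and gripped it again.
- **Blue placing:** the blue vial brushed the rim of its cup, and the carousel was later found turned about 2.4°. With all three vials loaded, I turned it back by the grip bar, so it was not moved only while empty.
- **Tool tilt:** the tool slowly tilted as it moved, up to about 7° by the time it carried the blue vial and 9° by the end. The blue vial hung close to upright in the pictures I checked, and all three stand straight.

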